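# Pack the claw's hydraulic spares in the transit crate

## Robot

A 6-joint arm with a two-finger parallel gripper is mounted at the origin on the work surface. World frame = base frame: x ahead of the robot, y to its left, z up, the work surface at z = 0. Lengths are in mm, angles in rad, forces in N, time in s.
With the tool pointing down it reaches from about 275 to 750 mm from the base axis. Payload 10.2 kg.
Tool frame: the origin (TCP) lies midway between the tips of the shut fingers; the grasp point (between the pads) lies 19 mm behind it; y points along the fingers, z is the direction in which the jaws open and shut, and the axes are right-handed (so a half turn about y gives the same grasp; the last joint's range is limited). The gripper opens to 85 mm and grips with 20 to 120 N. Pads are 22 mm wide; open, the fingers measure 114 mm over their backs; the gripper's body (76 mm by 85 mm) begins 54 mm behind the grasp point. The pads swing forward as they close: fully open they stand 13 mm farther back than shut.
Start: joints at [-1.364, 0.313, 1.498, -0, 1.331, -0.223], TCP at [218.75, -477.263, 231.294] pointing down, gripper open.
Joint ranges: [-2.94, 2.94], [-0.97, 2.17], [0.19, 2.56], [-1.23, 4.37], [0.02, 3.11], [-2.88, 2.88]. Speed limits (rad/s): [2.39, 2.39, 3.01, 3.14, 3.14, 3.14].

## Interface

Orientations are given as a unit quaternion [w, x, y, z].
In Python, from rig import ctrl gives the robot as it stands.
- The arm moves only by the shell command python3 -m inch 'ROWS' [OPENING] [FORCE]. ROWS is JSON, one flat list of numbers, 6 for each row, row after row: the shift along the tool's x, y, z in cm, then the turn, a rotation vector about the tool's x, y, z in rad. A call has 1 to 8 rows; each row is the pose to reach, as a shift and turn from the pose commanded when the call began, along the tool's axes at that moment; what a row does not reach only later rows make up. A row lasts 1/12 s, in which the tool goes at most 41.7 mm and 7.16 degrees, less where a joint would pass 70% of its speed; a pose out of reach is approached as far as the arm can. A call with a gripper value outside its range is refused whole. OPENING is the gripper command: -1 is fully open, 1 is shut, values between are in proportion, set as the call begins (- or left out, the last holds). The fingers move at their own pace and stop on an object; FORCE is the grip in N (left out, the last holds). Time passes only in rows, so rows that repeat a pose let the fingers close. It gives the time, the measured TCP pose, the force and the opening at its end, in the units of the state.
- ctrl.sense(): the state, without advancing time (a new reading comes with each control period).
- ctrl.capture(name): name is "scene" or "top" or "wrist"; returns the picture (400x640x3 uint8, red, green, blue); there is no depth.
- ctrl.get_calibration(name): a dict with "fx", "fy", "cx", "cy" (pixels), "world_to_cam" (4x4, takes a point from world to camera coordinates). Camera axes: x right, y down, z forward; pixel columns grow to the right and rows downward; lengths in mm; the calibration is good to about 2 mm. The wrist camera is an equidistant fisheye: a pixel r from the principal point sees the ray r / f radians off the axis. A picture is of the moment at which its call begins: read the wrist's pose just before it. get_calibration takes no time and is no camera call; for the wrist camera it gives the pose at the moment of the call.
- ctrl.finish_job(): hands the job in, once; it reports no verdict.
Trained networks look in the newest picture that a camera, given by its name, has taken for a name from the list of things; names that differ only in an ending like _2 or _b are one class to them, and where a whole thing is asked for, a point or a joint stands for the part that bears it (a point fixed in the world has none). Each returns a list of dicts, best first, with "score" (0 to 1); they miss things now and then, are a little off and sometimes report something else, mostly with a low value. They report only what shows in the picture. A call takes as long as a camera call. They do not tell look-alikes from the thing itself.
- ctrl.search_frame(thing, camera): "uv" ([column, row] in pixels, amid what is visible of it).
The state is a dict: "time_s": time; "joints": joint angles; "dq": joint speeds; "tau": joint torques, N m; "eef_pos": TCP position; "ee_rot": TCP orientation; "force": force on the tool from outside, world axes, zero at the start; "wrist_torque": the same for the moment, N m; "grip_width": opening from 0.0 (shut) to 1.0 (fully open).
Only numpy, scipy, OpenCV 4.12 (cv2) and the standard library are available. Lean on these libraries where they do the work, as an engineer would, in place of code of your own. Each camera call takes 0.05 s, during which the arm holds its last target.

## Task

Pack the claw's hydraulics for the boat: swing the crate's locking bar clear, set the solenoid valve block fully down in its pocket, coil up, and swing the bar fully shut over it. Stand every accumulator canister (steel, brass cap on top) upright on the floor of the crate, one to a cell; a rod end is already packed and stays upright in its cell. Leave the other parts on the table where they are.

Things in the scene. Friction and masses are not known exactly. Their poses are not given: they have to be found in the camera images.
- crate: Open aluminium transit crate fixed on the table, 148 mm (its x) by 316 mm (its y), rim 45 mm high, walls and dividers 4 mm. Its +y part has six cells, 2 along x by 3 along y, each 68 mm square inside and 40 mm deep. Its -y end is filled by a black nylon nest, flush with the rim, with one pocket and a swing locking bar above it. Origin: centre of its underside.
- cell1 (a point): Centre of the floor of crate cell 1, 5 mm above the table, axes as the crate. Cells 1, 3, 5 are on the crate's -x side, 2, 4, 6 on its +x side; 1 and 2 lie next to the nest, 5 and 6 at the +y end. Centres are 72 mm apart. A seated canister's cap top is 82 mm above the table.
- cell2 (a point): Centre of the floor of crate cell 2, 5 mm above the table, axes as the crate. Cells 1, 3, 5 are on the crate's -x side, 2, 4, 6 on its +x side; 1 and 2 lie next to the nest, 5 and 6 at the +y end. Centres are 72 mm apart. A seated canister's cap top is 82 mm above the table.
- cell3 (a point): Centre of the floor of crate cell 3, 5 mm above the table, axes as the crate. Cells 1, 3, 5 are on the crate's -x side, 2, 4, 6 on its +x side; 1 and 2 lie next to the nest, 5 and 6 at the +y end. Centres are 72 mm apart. A seated canister's cap top is 82 mm above the table.
- cell4 (a point): Centre of the floor of crate cell 4, 5 mm above the table, axes as the crate. Cells 1, 3, 5 are on the crate's -x side, 2, 4, 6 on its +x side; 1 and 2 lie next to the nest, 5 and 6 at the +y end. Centres are 72 mm apart. A seated canister's cap top is 82 mm above the table.
- cell5 (a point): Centre of the floor of crate cell 5, 5 mm above the table, axes as the crate. Cells 1, 3, 5 are on the crate's -x side, 2, 4, 6 on its +x side; 1 and 2 lie next to the nest, 5 and 6 at the +y end. Centres are 72 mm apart. A seated canister's cap top is 82 mm above the table.
- cell6 (a point): Centre of the floor of crate cell 6, 5 mm above the table, axes as the crate. Cells 1, 3, 5 are on the crate's -x side, 2, 4, 6 on its +x side; 1 and 2 lie next to the nest, 5 and 6 at the +y end. Centres are 72 mm apart. A seated canister's cap top is 82 mm above the table.
- pocket (a point): Centre of the floor of the pocket in the nylon nest, 20 mm above the table, axes as the crate. The pocket is 77 mm along crate x by 57 mm along crate y, 25 mm deep, with a small lead-in chamfer; its mouth is 45 mm above the table.
- valve: Solenoid valve block, upright on the table at the start: aluminium body 70 mm (its x) by 50 mm (y) by 30 mm tall, on it a black coil 44 mm (x) by 30 mm (y) by 25 mm tall, 55 mm overall; 0.4 kg. Origin: centre of its underside. It fits the pocket with its x along the crate's x, either way round; seated, its top is 75 mm above the table. Take it by the coil.
- bar_body (a joint): Angle of the locking bar, which swings level about a post 60 mm from the pocket centre towards crate -x. 0 = shut: the bar lies along crate +x across the pocket, end in its keeper. It grows as the bar swings towards crate -y, clockwise from above, to 1.9; pocket clear from 1.4 up. Stiff hinge (0.12 N m), stays put. Bar 18 mm wide, 8 mm thick, underside 78 mm above the table.
- bar_knob (a point): Top centre of the black upright grip knob on the locking bar, 110 mm from the pivot: a cylinder 22 mm across and 32 mm tall, its top 120 mm above the table.
- can1: One of up to five identical steel accumulator canisters (absent: None), standing upright on the table at the start. Round body 50 mm across, 50 mm tall; on it a knurled brass cap 32 mm across, 27 mm tall, so 77 mm overall; about 0.35 kg. Origin: centre of its underside, z along its axis. Take it by the brass cap.
- can2: One of up to five identical steel accumulator canisters (absent: None), standing upright on the table at the start. Round body 50 mm across, 50 mm tall; on it a knurled brass cap 32 mm across, 27 mm tall, so 77 mm overall; about 0.35 kg. Origin: centre of its underside, z along its axis. Take it by the brass cap.
- can3: One of up to five identical steel accumulator canisters (absent: None), standing upright on the table at the start. Round body 50 mm across, 50 mm tall; on it a knurled brass cap 32 mm across, 27 mm tall, so 77 mm overall; about 0.35 kg. Origin: centre of its underside, z along its axis. Take it by the brass cap.
- can4: One of up to five identical steel accumulator canisters (absent: None), standing upright on the table at the start. Round body 50 mm across, 50 mm tall; on it a knurled brass cap 32 mm across, 27 mm tall, so 77 mm overall; about 0.35 kg. Origin: centre of its underside, z along its axis. Take it by the brass cap.
- can5: One of up to five identical steel accumulator canisters (absent: None), standing upright on the table at the start. Round body 50 mm across, 50 mm tall; on it a knurled brass cap 32 mm across, 27 mm tall, so 77 mm overall; about 0.35 kg. Origin: centre of its underside, z along its axis. Take it by the brass cap.
- rod1: A silver piston rod end: round shank 38 mm across, 28 mm tall, with an eye above, 63 mm tall overall. One of three such parts (the other two absent, None) already stands upright in one cell of the crate at the start; that cell is taken. Origin: centre of its underside, z up.
- rod2: A silver piston rod end: round shank 38 mm across, 28 mm tall, with an eye above, 63 mm tall overall. One of three such parts (the other two absent, None) already stands upright in one cell of the crate at the start; that cell is taken. Origin: centre of its underside, z up.
- rod3: A silver piston rod end: round shank 38 mm across, 28 mm tall, with an eye above, 63 mm tall overall. One of three such parts (the other two absent, None) already stands upright in one cell of the crate at the start; that cell is taken. Origin: centre of its underside, z up.
- grommet1: Black rubber grommet plug, 24 mm across, 18 mm tall, on the table among the canisters. Not part of the job. Origin: centre of its underside.
- grommet2: Another such black rubber grommet plug. Not part of the job.
- cap_spare: A loose brass pressure cap without a canister, 37 mm across, 22 mm tall, on the table. Not part of the job. Origin: centre of its underside.
- rod_spare: A silver piston rod end lying on its side on the table near the robot, 63 mm long, 38 mm across. Not part of the job. Origin: on the table under the centre of its threaded end.
- grease: A tin, 72 mm across, 75 mm tall, standing on the table beyond the crate. Not part of the job. Origin: centre of its underside.
Mind the look-alikes: they are no part of the job. What is shaped like the valve but brown or orange is not meant.

How it is judged (in metres and radians):
On the way, in this order (a step that is already met when the one before it is completed fails the run):
1. the locking bar is swung clear of the pocket (1.3 rad or more) (value of joint bar_body above 1.3 rad), for 0.2 s.
2. the valve block sits fully down in its pocket (horizontal distance between valve and pocket below 0.008 m and z of valve in the frame of pocket below 0.004 m and angle between valve's own z axis and vertical below 0.08 rad), for 0.2 s.
3. the bar is swung shut with the valve block in its pocket (all of step 2 and value of joint bar_body below 0.12 rad), for 0.2 s.
At the end, for the whole second after the job is handed in: Valve block on the pocket floor (within 4 mm), upright; bar within 0.12 rad of shut. Every canister present upright (0.12 rad) on the crate's cell floor (underside 2 to 11 mm above the table), each in its own cell; the packed rod end still so too. All at rest (all of step 3 and x of can1 in the frame of crate between -0.07 and 0.07 m and y of can1 in the frame of crate between -0.058 and 0.154 m and z of can1 in the frame of crate between 0.002 and 0.011 m and angle between each of can1, can2, can3, can4, can5, rod1, rod2, rod3's own z axis and vertical below 0.12 rad and x of can2 in the frame of crate between -0.07 and 0.07 m and y of can2 in the frame of crate between -0.058 and 0.154 m and z of can2 in the frame of crate between 0.002 and 0.011 m and x of can3 in the frame of crate between -0.07 and 0.07 m and y of can3 in the frame of crate between -0.058 and 0.154 m and z of can3 in the frame of crate between 0.002 and 0.011 m and x of can4 in the frame of crate between -0.07 and 0.07 m and y of can4 in the frame of crate between -0.058 and 0.154 m and z of can4 in the frame of crate between 0.002 and 0.011 m and x of can5 in the frame of crate between -0.07 and 0.07 m and y of can5 in the frame of crate between -0.058 and 0.154 m and z of can5 in the frame of crate between 0.002 and 0.011 m and x of rod1 in the frame of crate between -0.07 and 0.07 m and y of rod1 in the frame of crate between -0.058 and 0.154 m and z of rod1 in the frame of crate between 0.002 and 0.011 m and x of rod2 in the frame of crate between -0.07 and 0.07 m and y of rod2 in the frame of crate between -0.058 and 0.154 m and z of rod2 in the frame of crate between 0.002 and 0.011 m and x of rod3 in the frame of crate between -0.07 and 0.07 m and y of rod3 in the frame of crate between -0.058 and 0.154 m and z of rod3 in the frame of crate between 0.002 and 0.011 m and linear speed of each of can1, can2, can3, can4, can5, valve below 0.03 m/s); the robot touches nothing.
It fails at once if a part that is not in the job is knocked away (5 cm, or 8 cm for the grommets and the loose cap) (distance of any of grommet1, grommet2, cap_spare from where it was at the start of the episode above 0.08 m or distance of any of rod_spare, grease from where it was at the start of the episode above 0.05 m).
Of can1, can2, can3, can4, can5 only 3 to 5 are there at a start; the rules pass over those that are not, and their reading is None.
Of rod1, rod2, rod3 only 1 to 1 are there at a start; the rules pass over those that are not, and their reading is None.
At some moment in a run one of can1, can2, can3, can4, can5, valve may be knocked a few centimetres aside while the robot is not near it.
It also fails if it takes over 210 s, if anything falls off the work surface, if the arm or the gripper's body presses on something with over 40 N, if the wrist force passes 120 N, or if a joint passes its speed limit or range.

## Working session

There is one attempt and no reset: what is moved stays moved. The work goes in short steps, Python scripts to look and compute and a shell command to move; the robot and the scene stay as the last step left them, time stands still between calls to the robot, and variables do not carry over. Pictures are saved under pics/ and viewed, and the job is handed in when it is done.

```bash
ls; mkdir -p pics
python3 - <<'E'
from rig import ctrl
import cv2
print(ctrl.sense())
for n in ("scene","top","wrist"):
    im=ctrl.capture(n); cv2.imwrite(f"pics/{n}0.png",im[:,:,::-1])
    c=ctrl.get_calibration(n); print(n,c)
E
```

```text
pics
{'time_s': 0.0, 'joints': array([-1.36436945e+00,  3.13457128e-01,  1.49843282e+00, -2.42419645e-05,
        1.33101531e+00, -2.23420217e-01]), 'dq': array([-0.00138252, -0.00169926,  0.00194003,  0.00053599,  0.00057485,
        0.00027742]), 'tau': array([-3.56035940e-03, -4.12275660e+01, -2.59746069e+01, -3.45626195e-04,
        4.23746940e-03,  4.87172457e-06]), 'eef_pos': array([ 218.70317528, -476.99127323,  230.73303924]), 'ee_rot': array([ 0.15080418, -0.15081294,  0.69130171, -0.69037345]), 'force': array([-0.69196676, -0.49138063,  0.03745177]), 'wrist_torque': array([ 0.02477189, -0.04090146, -0.01354703]), 'grip_width': 1.0020691428032227}
scene {'fx': 399.7808812864009, 'fy': 399.7808812864009, 'cx': 320.87660395117194, 'cy': 197.5100007433238, 'world_to_cam': array([[-6.35610959e-01,  7.71804378e-01, -1.77963678e-02,
         2.34446508e+02],
       [ 4.77606948e-01,  3.75007791e-01, -7.94519200e-01,
        -2.21129094e+02],
       [-6.06539621e-01, -5.13504780e-01, -6.06978195e-01,
         1.49174409e+03],
       [ 0.00000000e+00,  0.00000000e+00,  0.00000000e+0
[... 263 characters left out ...]
  1.57615176e-02, -1.46829287e-01,
         5.23113605e+02],
       [ 1.46938613e-01,  6.01177438e-03, -9.89127344e-01,
         9.16565231e+02],
       [ 0.00000000e+00,  0.00000000e+00,  0.00000000e+00,
         1.00000000e+00]])}
wrist {'fx': 309.70691628693146, 'fy': 309.70691628693146, 'cx': 318.2843323728668, 'cy': 196.90472231102092, 'world_to_cam': array([[ 4.16263070e-01, -9.09244222e-01,  2.98765239e-05,
        -5.24812298e+02],
       [-8.78151874e-01, -4.02020095e-01,  2.59285806e-01,
        -3.22859882e+01],
       [-2.35742110e-01, -1.07957342e-01, -9.65800637e-01,
         3.77986196e+02],
       [ 0.00000000e+00,  0.00000000e+00,  0.00000000e+00,
         1.00000000e+00]])}
```

View pics/top0.png

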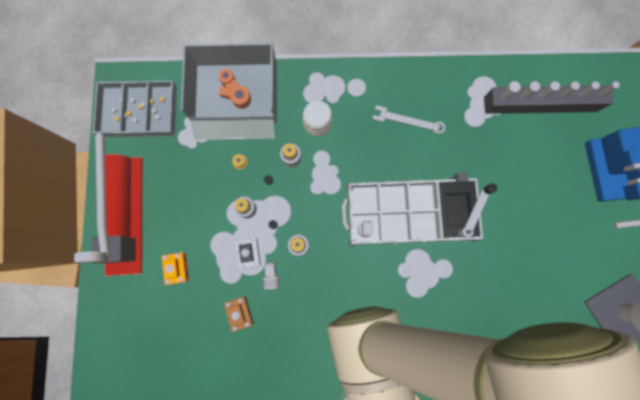

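View pics/scene0.png

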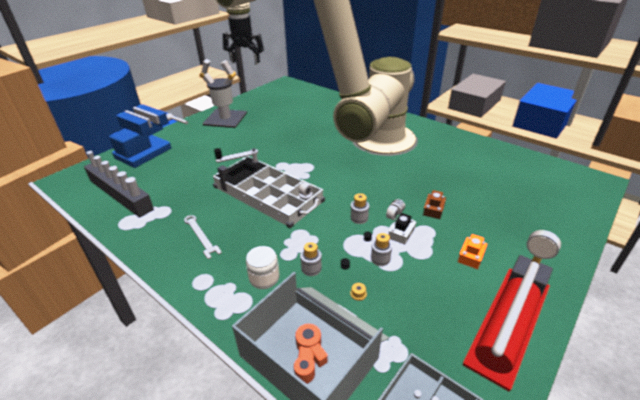

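View pics/wrist0.png

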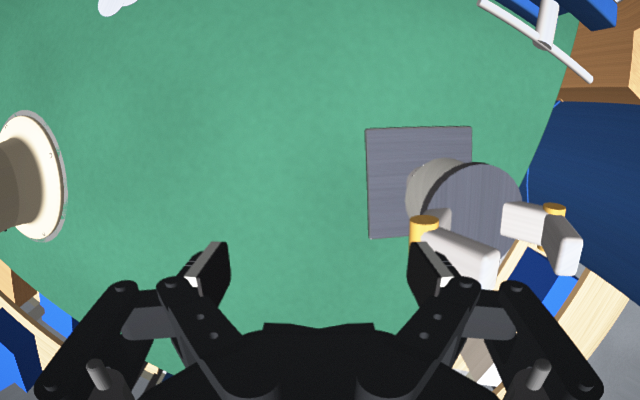

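```bash
cat > h.py <<'E'
import numpy as np, cv2
from rig import ctrl
from scipy.spatial.transform import Rotation as R
def quat(q): return R.from_quat([q[1],q[2],q[3],q[0]])
def ray(c,uv):
    W=np.array(c["world_to_cam"]); Rm=W[:3,:3]; o=-Rm.T@W[:3,3]
    d=np.array([(uv[0]-c["cx"])/c["fx"],(uv[1]-c["cy"])/c["fy"]])
    if c.get("fish"):
        r=np.hypot(*d); v=np.array([*(d/max(r,1e-9)*np.sin(r)),np.cos(r)])
    else: v=np.array([d[0],d[1],1.])
    return o,Rm.T@(v/np.linalg.norm(v))
def cal(n):
    c=dict(ctrl.get_calibration(n)); c["fish"]=(n=="wrist"); return c
def onz(c,uv,z):
    o,d=ray(c,uv); return o+d*(z-o[2])/d[2]
def proj(c,p):
    W=np.array(c["world_to_cam"]); q=W[:3,:3]@np.asarray(p,float)+W[:3,3]
    if c["fish"]:
        rr=np.hypot(q[0],q[1]); th=np.arctan2(rr,q[2]); s=th/max(rr,1e-9); x,y=q[0]*s,q[1]*s
    else: x,y=q[0]/q[2],q[1]/q[2]
    return np.array([c["cx"]+c["fx"]*x,c["cy"]+c["fy"]*y])
def snap(n,f,crop=None,k=1):
    c=cal(n); im=ctrl.capture(n); b=im[:,:,::-1]
    if crop: u0,v0,u1,v1=crop; b=b[v0:v1,u0:u1]
    if k!=1: b=cv2.resize(b,None,fx=k,fy=k,interpolation=cv2.INTER_CUBIC)
    cv2.imwrite("pics/"+f+".png",b); return c,im
def goto(xyz,jaw=None,opts=True):
    """shift cm & rotvec in tool axes to get TCP at xyz pointing down, with jaw dir (tool z) at world heading jaw rad (mod pi)"""
    s=ctrl.sense(); r=quat(s["ee_rot"]); d=r.inv().apply(np.asarray(xyz,float)-s["eef_pos"])/10
    rv=np.zeros(3)
    z=r.as_matrix()[:,2]
    if jaw is None: jaw=np.arctan2(z[1],z[0])
    best=[]
    for a in (jaw,jaw+np.pi):
        zz=np.array([np.cos(a),np.sin(a),0]); yy=np.array([0,0,-1.]); xx=np.cross(yy,zz)
        M=R.from_matrix(np.c_[xx,yy,zz]); best.append((r.inv()*M).as_rotvec())
    best.sort(key=np.linalg.norm)
    print("t%.2f"%s["time_s"],"at",s["eef_pos"].round(1),"jaw %.3f"%np.arctan2(z[1],z[0]),"j6 %.2f"%s["joints"][5],"shift cm",d.round(2),"rot",best[0].round(3),"alt",best[1].round(2))
E
python3 - <<'E'
from h import *
c,im=snap("top","t1",(335,165,505,255),4.5)
c2,im2=snap("top","t2",(155,130,345,340),3)
for n in ["crate","valve","can1","rod1","bar_knob","bar_body","pocket","grommet1","cap_spare","rod_spare","grease"]:
    for d in ctrl.search_frame(n,"top"): print(n,np.round(d["uv"],1),round(d["score"],2))
E
```

```text
crate [314.7 119.1] 0.38
valve [242.  315.2] 0.86
valve [250.7 252.1] 0.83
valve [174.4 267.3] 0.57
valve [300.2 244.5] 0.45
can1 [242.8 207.5] 0.96
can1 [300.4 246.2] 0.55
can1 [293.5 152.9] 0.55
rod1 [267.2 177. ] 0.56
rod1 [362.6 228.1] 0.51
bar_knob [478.4 209.2] 0.92
bar_body [477.5 204.3] 0.71
grommet1 [269.9 225.4] 0.38
cap_spare [239.1 162.7] 0.52
cap_spare [418.2 210.2] 0.37
rod_spare [269.5 276.6] 0.9
grease [317.5 118.5] 0.72
grease [237.5 161.7] 0.4
```

Run:
```python
from h import *
c,im=snap("scene","s1",(200,135,340,230),5)
for n in ["crate","valve","can1","rod1","bar_knob","cap_spare"]:
    for d in ctrl.search_frame(n,"scene"): print(n,np.round(d["uv"],1),round(d["score"],2))
```

```text
crate [262.2 188.2] 0.92
crate [343.1 262.7] 0.64
valve [404.1 230.1] 0.86
valve [432.4 205.3] 0.66
valve [471.8 251.9] 0.61
valve [264.4 188.3] 0.21
can1 [360.1 208.5] 0.9
can1 [310.6 260.6] 0.58
can1 [380.  248.8] 0.57
can1 [364.8 233.5] 0.26
rod1 [262.8 187.8] 0.51
rod1 [304.4 193. ] 0.44
rod1 [403.3 229.1] 0.19
bar_knob [236.5 155.2] 0.64
bar_knob [265.7 185.7] 0.46
bar_knob [358.  207.4] 0.44
cap_spare [354.9 292.5] 0.63
```

View pics/t1.png

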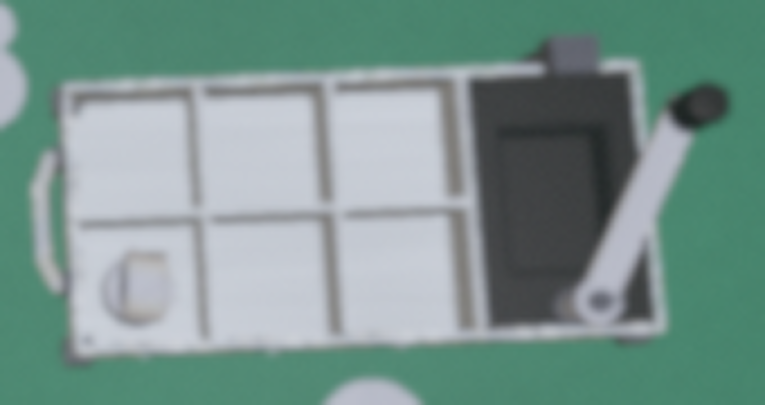

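View pics/t2.png

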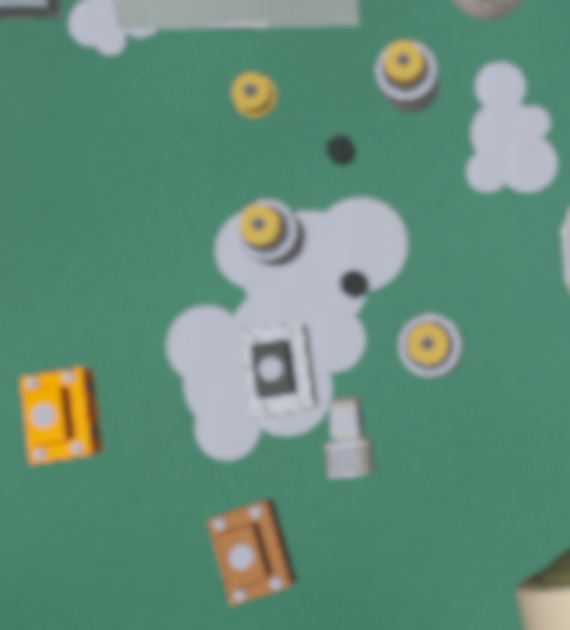

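View pics/s1.png

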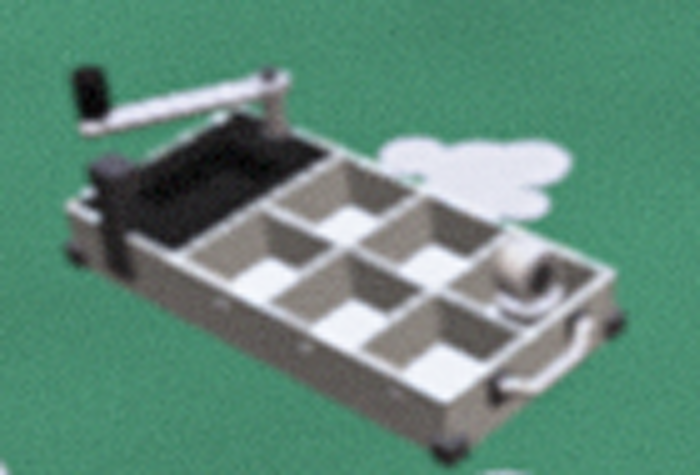

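```bash
cat > m.py <<'E'
from h import *
c=cal("top")
def T1(x,y,k=4.5,o=(335,165)): return ((x+.5)/k-.5+o[0],(y+.5)/k-.5+o[1])
def T2(x,y): return T1(x,y,3,(155,130))
P=[onz(c,T1(*p),45)[:2] for p in [(62,88),(637,63),(663,328),(75,355)]]
L=np.array([[74,158],[74,-158],[-74,-158],[-74,158]],float)
P=np.array(P); print(P.round(1)); 
m=P.mean(0); U,S,V=np.linalg.svd((P-m).T@L); 
Rm=U@np.diag([1,np.linalg.det(U@V)])@V; th=np.arctan2(Rm[1,0],Rm[0,0])
print("crate",m,th,"resid",(P-(L@Rm.T+m)).round(1), [np.linalg.norm(P[i]-P[(i+1)%4]).round(1) for i in range(4)])
print("knob",onz(c,T1(706,103),120).round(1),"pivot",onz(c,T1(602,300),86).round(1))
print("cans",[onz(c,T2(*p),77).round(1)[:2] for p in [(404,62),(262,225),(428,343)]])
print("valve",onz(c,T2(270,369),57).round(1))
print("valve body corners",[onz(c,T2(*p),30).round(1)[:2] for p in [(249,334),(303,326),(313,404),(257,415)]])
print("grom",onz(c,T2(341,150),18).round(1),onz(c,T2(355,284),18).round(1),"cap",onz(c,T2(253,92),22).round(1),"rod",onz(c,T2(345,440),15).round(1))
E
python3 m.py
```

```text
[[ 581.1   66.7]
 [ 589.9 -249. ]
 [ 444.5 -252.2]
 [ 434.8   63.5]]
crate [512.58382893 -92.74851959] 0.027965941153893625 resid [[-1.  -0.5]
 [-1.1 -0.4]
 [ 1.5  0.6]
 [ 0.6  0.4]] [np.float64(315.9), np.float64(145.5), np.float64(315.8), np.float64(146.3)]
knob [ 552.4 -251.7  120. ] pivot [ 456.7 -205.2   86. ]
cans [array([660.3, 209.8]), array([529. , 322.6]), array([433.9, 191.8])]
valve [416.3 318.7  57. ]
valve body corners [array([446. , 341.8]), array([451.9, 297.5]), array([388.4, 288.7]), array([380.2, 334.2])]
grom [601.8 268.7  18. ] [487.1 256.4  18. ] cap [652.8 343.6  22. ] rod [358.7 264.6  15. ]
```

Run:
```python
from h import *
goto((510,-290,230),1.12)
goto((510,-290,230),0.028)
```

```text
t1.15 at [ 218.7 -477.3  231.3] jaw -1.141 j6 -0.22 shift cm [-34.28   0.13  -4.89] rot [ 0.     0.881 -0.   ] alt [-0.   -2.26 -0.  ]
t1.15 at [ 218.7 -477.3  231.3] jaw -1.141 j6 -0.22 shift cm [-34.28   0.13  -4.89] rot [ 0.    -1.169 -0.   ] alt [0.   1.97 0.  ]
```

```bash
python3 -m inch '[-4,0,-0.5,0,0.1,0,-8,0,-1,0,0.2,0,-12,0,-1.5,0,0.3,0,-16,0,-2.2,0,0.42,0,-20,0,-2.8,0,0.54,0,-24,0,-3.4,0,0.66,0,-28,0,-4,0,0.77,0,-32,0,-4.6,0,0.88,0]' -1 40
python3 - <<'E'
from h import *
goto((510,-290,230),1.12)
c,im=snap("wrist","w1")
goto((552.4,-251.7,95),1.12)
for n in ["bar_knob","crate","pocket"]:
    for d in ctrl.search_frame(n,"wrist"): print(n,np.round(d["uv"],1),round(d["score"],2))
E
```

```text
time_s: 1.82
eef_pos: [479.9, -308.8, 231.4]
ee_rot: [0.154, -0.154, -0.69, 0.69]
force: [-0.3, -0.7, -0.1]
grip_width: 1.002
t1.82 at [ 479.9 -308.8  231.4] jaw -2.010 j6 1.23 shift cm [-1.92  0.14 -2.98] rot [-0.     0.012 -0.   ] alt [-0.   -3.13  0.  ]
t1.87 at [ 484.2 -304.9  231.2] jaw -2.018 j6 1.25 shift cm [-3.83 13.65 -7.71] rot [ 0.002  0.004 -0.001] alt [-0.   -3.14 -0.  ]
crate [ 55.9 293.4] 0.7
crate [181.1 206.4] 0.56
pocket [183.2 205.6] 0.96
```

View pics/w1.png

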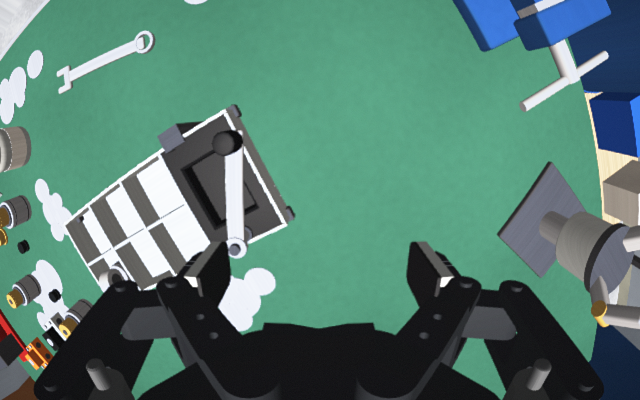

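Run:
```python
from h import *
c,im=snap("wrist","w2",(90,90,310,290),3.5)
print(proj(c,(552.4,-251.7,120)),proj(c,(456.7,-205.2,86)),ctrl.sense()["eef_pos"])
import json; json.dump({k:(np.array(v).tolist()) for k,v in c.items()},open("cw2.json","w"))
```

```text
[220.69509445 146.16029772] [236.52230504 245.9901866 ] [ 478.23485004 -310.31075128  231.16891592]
```

View pics/w2.png

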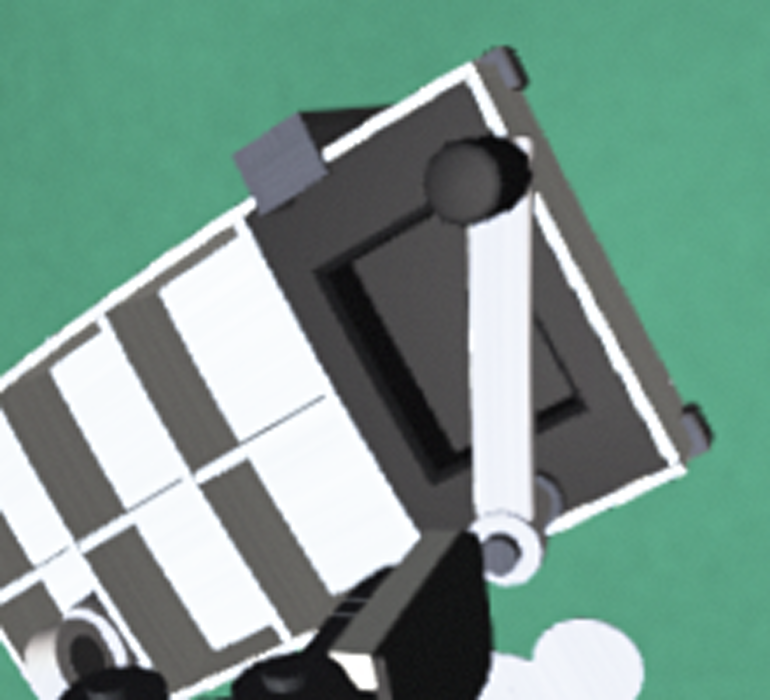

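Run:
```python
from h import *
import json
c=json.load(open("cw2.json"))
T=lambda x,y:((x+.5)/3.5-.5+90,(y+.5)/3.5-.5+90)
print("knob",onz(c,T(464,181),120),"pivot",onz(c,T(503,552),88))
print("corners",onz(c,T(475,65),45),onz(c,T(685,470),45))
print("pocket",[onz(c,T(*p),45).round(1) for p in [(317,271),(587,407),(438,482)]])
for a,b in [((-38.5,-108+28.5))*0 or (0,0)]: pass
ct=np.array([512.6,-92.7]);th=.028
Rm=np.array([[np.cos(th),-np.sin(th)],[np.sin(th),np.cos(th)]])
for q in [(74,-158),(-74,-158),(38.5,-79.5),(-38.5,-136.5),(-38.5,-79.5),(0,-108)]: print(q,(ct+Rm@np.array(q)).round(1))
```

```text
knob [ 555.42339472 -254.8060645   120.        ] pivot [ 457.26495301 -202.1485506    88.        ]
corners [ 590.97527959 -250.11563674   45.        ] [ 445.97162843 -252.71591017   45.        ]
pocket [array([ 557.7, -170.4,   45. ]), array([ 478.2, -233.3,   45. ]), array([ 476.3, -173.6,   45. ])]
(74, -158) [ 591.  -248.6]
(-74, -158) [ 443.1 -252.7]
(38.5, -79.5) [ 553.3 -171.1]
(-38.5, -136.5) [ 477.9 -230.2]
(-38.5, -79.5) [ 476.3 -173.2]
(0, -108) [ 515.6 -200.7]
```

Run:
```python
from h import *
goto((554,-254.5,150),-2.06)
goto((554,-254.5,94),-2.06)
```

```text
t2.07 at [ 478.2 -310.3  231.2] jaw -2.002 j6 1.22 shift cm [-4.55  8.11 -8.24] rot [-0.     0.058  0.   ] alt [ 0.   -3.08  0.  ]
t2.07 at [ 478.2 -310.3  231.2] jaw -2.002 j6 1.22 shift cm [-4.55 13.71 -8.24] rot [-0.     0.058  0.   ] alt [ 0.   -3.08  0.  ]
```

```bash
python3 -m inch '[-1.5,2.7,-2.8,0,0.02,0,-3,5.4,-5.5,0,0.04,0,-4.55,8.1,-8.24,0,0.058,0,-4.55,8.1,-8.24,0,0.058,0,-4.55,8.1,-8.24,0,0.058,0]' 0.1
python3 - <<'E'
from h import *
goto((554,-254.5,94),-2.06)
c,im=snap("wrist","w3")
print(proj(c,(554,-254.5,120)))
E
```

```text
time_s: 2.48
eef_pos: [553.8, -254.4, 148.9]
ee_rot: [-0.172, 0.17, 0.686, -0.686]
force: [-0.3, -0.7, 0.2]
grip_width: 0.451
t2.48 at [ 553.8 -254.4  148.9] jaw -2.061 j6 1.44 shift cm [-0.04  5.49 -0.  ] rot [ 0.    -0.001  0.003] alt [-0.    3.14  0.  ]
[319.6284419  229.30642702]
```

View pics/w3.png

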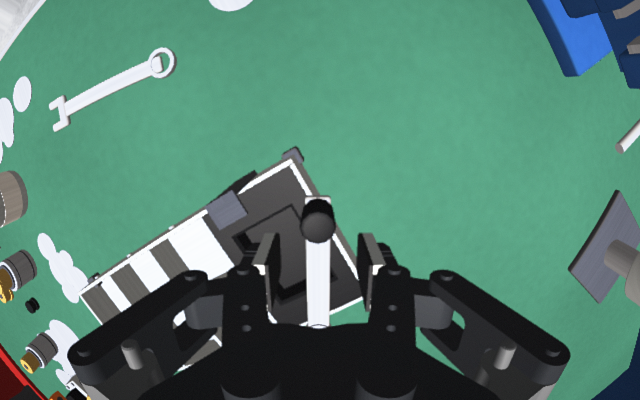

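```bash
python3 -m inch '[-0.1,1.4,0,0,0,0,-0.2,2.8,0,0,0,0,-0.2,4.2,0,0,0,0,-0.2,5.4,0,0,0,0,-0.2,5.4,0,0,0,0]' 0.1; python3 -m inch '[0,0,0,0,0,0,0,0,0,0,0,0,0,0,0,0,0,0,0,0,0,0,0,0]' 1 30
python3 - <<'E'
from h import *
goto((554,-254.5,94),-2.06)
s=ctrl.sense(); r=quat(s["ee_rot"]); p=s["eef_pos"]; piv=np.array([457,-202.3,p[2]])
for k in range(1,9):
    a=0.14*k
    q=piv+R.from_rotvec([0,0,-a]).apply(p-piv); d=r.inv().apply(q-p)/10
    print(k,d.round(2),a)
E
```

```text
time_s: 2.95
eef_pos: [554.8, -256.3, 95.2]
ee_rot: [-0.173, 0.172, 0.686, -0.686]
force: [-0.7, 0.1, -0.1]
grip_width: 0.448
time_s: 3.28
eef_pos: [556.4, -255.9, 97.5]
ee_rot: [0.171, -0.172, -0.686, 0.686]
force: [-2.4, -0.3, 5.2]
grip_width: 0.242
t3.28 at [ 556.4 -255.9   97.5] jaw -2.062 j6 1.44 shift cm [ 0.28  0.35 -0.01] rot [-0.001 -0.002 -0.002] alt [ 0.    3.14 -0.  ]
1 [0.12 0.   1.58] 0.14
2 [0.45 0.   3.12] 0.28
3 [1.  0.  4.6] 0.42000000000000004
4 [1.75 0.   5.99] 0.56
5 [2.68 0.   7.27] 0.7000000000000001
6 [ 3.78 -0.    8.4 ] 0.8400000000000001
7 [ 5.03 -0.    9.36] 0.9800000000000001
8 [ 6.41 -0.   10.14] 1.12
```

```bash
python3 -m inch '[0.03,0,0.79,0,0.07,0,0.12,0,1.58,0,0.14,0,0.26,0,2.36,0,0.21,0,0.45,0,3.12,0,0.28,0,0.7,0,3.87,0,0.35,0,1,0,4.6,0,0.42,0,1.36,0,5.31,0,0.49,0,1.75,0,5.99,0,0.56,0]'
python3 - <<'E'
from h import *
goto((554,-254.5,94))
s=ctrl.sense(); r=quat(s["ee_rot"]); p=s["eef_pos"]; piv=np.array([457,-202.3,p[2]])
v=p-piv; print(np.linalg.norm(v),np.arctan2(v[1],v[0])); v=v/np.linalg.norm(v)*111
for k in range(0,9):
    a=0.07*k
    q=piv+R.from_rotvec([0,0,-a]).apply(v); d=r.inv().apply(q-p)/10
    print(k,d.round(2),a)
E
```

```text
time_s: 3.95
eef_pos: [512.9, -300.6, 97.6]
ee_rot: [0.355, -0.357, -0.611, 0.611]
force: [0.3, 1.5, 3.9]
grip_width: 0.246
t3.95 at [ 512.9 -300.6   97.6] jaw -2.625 j6 1.90 shift cm [ 1.98  0.36 -5.85] rot [ 0.001 -0.    -0.003] alt [0.   3.14 0.  ]
113.10971611814402 -1.053637488603239
0 [ 0.21 -0.    0.  ] 0.0
1 [ 0.24 -0.    0.78] 0.07
2 [ 0.32 -0.    1.55] 0.14
3 [ 0.45 -0.    2.31] 0.21000000000000002
4 [ 0.64 -0.    3.07] 0.28
5 [ 0.88 -0.01  3.81] 0.35000000000000003
6 [ 1.17 -0.01  4.53] 0.42000000000000004
7 [ 1.51 -0.01  5.22] 0.49000000000000005
8 [ 1.9  -0.01  5.9 ] 0.56
```

```bash
python3 -m inch '[0.1,0,0.78,0,0.07,0,0.2,0,1.55,0,0.14,0,0.35,0,2.31,0,0.21,0,0.54,0,3.07,0,0.28,0,0.78,0,3.81,0,0.35,0,1.07,0,4.53,0,0.42,0,1.4,0,5.22,0,0.49,0,1.8,0,5.9,0,0.56,0]'; python3 -m inch '[0,0,0,0,0,0,0,0,0,0,0,0,0,0,0,0,0,0]' 0.2;python3 -m inch '[0,-3,0,0,0,0,0,-6,0,0,0,0,0,-9,0,0,0,0,0,-12,0,0,0,0,0,-12,0,0,0,0]' -1
python3 - <<'E'
from h import *
goto((554,-254.5,94))
c,im=snap("top","t3",(335,165,505,255),4.5)
c,im=snap("wrist","w4")
E
```

```text
time_s: 4.62
eef_pos: [452.6, -315.3, 97.6]
ee_rot: [-0.509, 0.512, 0.489, -0.49]
force: [-0.7, -5.6, 2.5]
grip_width: 0.249
time_s: 4.87
eef_pos: [452.8, -313.5, 96.5]
ee_rot: [-0.509, 0.51, 0.49, -0.49]
force: [0.6, -0.5, 0.5]
grip_width: 0.397
time_s: 5.28
eef_pos: [454.3, -314.7, 222.3]
ee_rot: [-0.506, 0.513, 0.49, -0.49]
force: [0.8, -0.0, 1.1]
grip_width: 1.0
t5.28 at [ 454.3 -314.7  222.3] jaw 3.103 j6 2.36 shift cm [ 6.49 12.86 -9.64] rot [ 0.007 -0.    -0.007] alt [0.01 3.14 0.01]
```

View pics/t3.png

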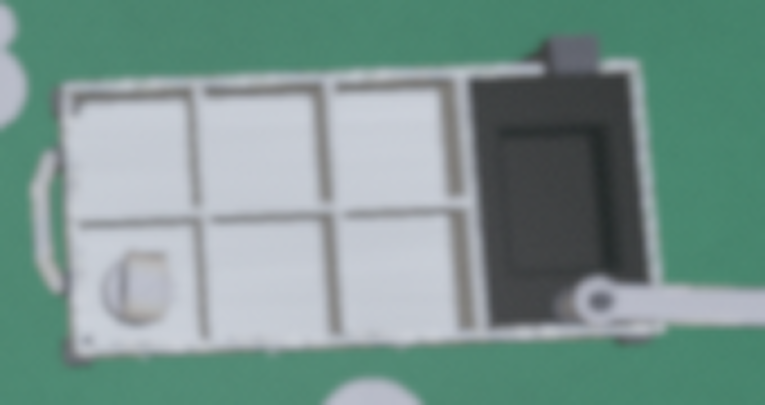

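View pics/w4.png

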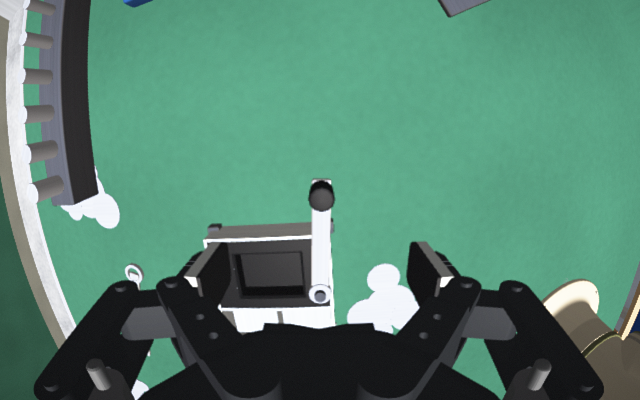

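Run:
```python
from h import *
goto((430,300,200),-1.44)
```

```text
t5.38 at [ 452.9 -313.5  216.9] jaw 3.103 j6 2.36 shift cm [61.22  1.62  4.67] rot [0.002 1.401 0.   ] alt [ 0.   -1.74 -0.  ]
```

```bash
python3 -m inch '[4,0,0.3,0,-0.11,0,8,0,0.6,0,-0.22,0,12,0,0.9,0,-0.33,0,16,0,1.2,0,-0.44,0,20,0,1.5,0,-0.55,0,24,0,1.8,0,-0.66,0,28,0,2.1,0,-0.77,0,32,0,2.4,0,-0.88,0]' -0.1
python3 - <<'E'
from h import *
goto((430,300,200),-1.44)
E
```

```text
time_s: 6.05
eef_pos: [440.3, 9.2, 215.1]
ee_rot: [0.252, -0.25, -0.661, 0.661]
force: [0.5, 0.3, 0.5]
grip_width: 0.554
t6.05 at [440.3   9.2 215.1] jaw -2.296 j6 2.05 shift cm [ 20.05   1.53 -21.08] rot [ 0.    -0.856  0.002] alt [-0.    2.29  0.  ]
```

```bash
python3 -m inch '[2.5,0.2,-2.7,0,-0.11,0,5,0.4,-5.3,0,-0.22,0,7.5,0.6,-8,0,-0.33,0,10,0.8,-10.6,0,-0.44,0,12.5,1,-13.2,0,-0.55,0,15,1.2,-15.8,0,-0.66,0,17.5,1.4,-18.4,0,-0.77,0,20,1.5,-21,0,-0.856,0]' -0.1;python3 -m inch '[0,0,0,0,0,0,0,0,0,0,0,0]'
python3 - <<'E'
from h import *
c,im=snap("wrist","w5")
goto((416.3,318.7,100),-1.44)
print(proj(c,(416.3,318.7,55)),proj(c,(529,322.6,77)),proj(c,(434,192,77)))
import json; json.dump({k:(np.array(v).tolist()) for k,v in c.items()},open("cw5.json","w"))
E
```

```text
time_s: 6.72
eef_pos: [431.5, 298.9, 199.5]
ee_rot: [-0.046, 0.048, -0.705, 0.706]
force: [0.3, 0.0, 0.4]
grip_width: 0.55
time_s: 6.88
eef_pos: [431.5, 298.2, 199.5]
ee_rot: [-0.044, 0.046, -0.705, 0.706]
force: [0.7, -0.2, -0.3]
grip_width: 0.555
t6.93 at [431.9 297.1 199.9] jaw -1.445 j6 1.82 shift cm [ 1.25  9.99 -2.35] rot [-0.001 -0.005  0.003] alt [-0.    3.14 -0.  ]
[295.23731484 198.4094929 ] [304.42513689  76.60776975] [431.52423756 203.12701381]
```

View pics/w5.png

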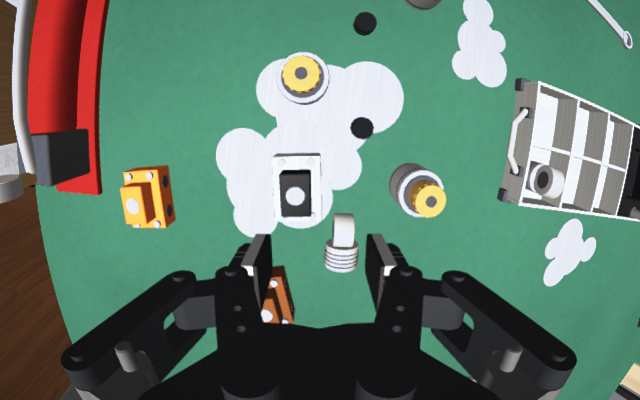

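Run:
```python
from h import *
import json
c=json.load(open("cw5.json"))
im=cv2.imread("pics/w5.png")[140:240,240:350]; cv2.imwrite("pics/w5c.png",cv2.resize(im,None,fx=6,fy=6,interpolation=cv2.INTER_CUBIC))
for n in ["valve"]:
    for d in ctrl.search_frame(n,"wrist"): print(n,np.round(d["uv"],1),round(d["score"],2))
```

```text
valve [148.6 193.4] 0.88
valve [299.3 187.1] 0.61
valve [277.  301.6] 0.59
valve [571.5 151.4] 0.39
```

View pics/w5c.png

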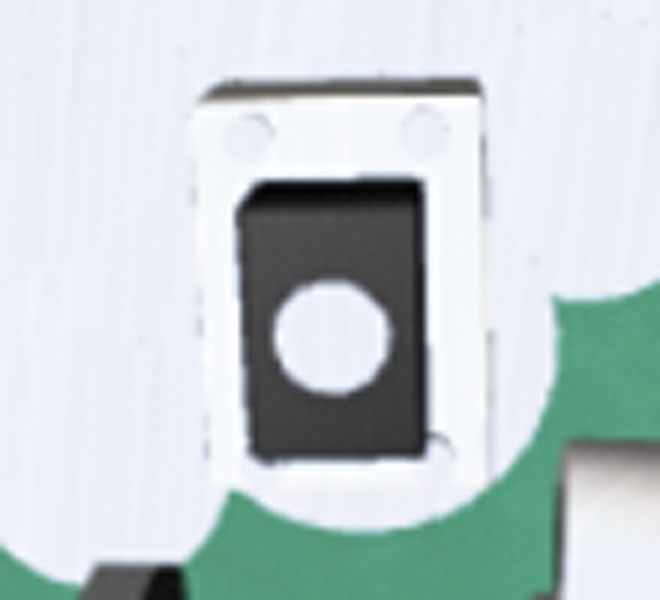

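Run:
```python
from h import *
import json
c=json.load(open("cw5.json"))
T=lambda x,y:((x+.5)/6-.5+240,(y+.5)/6-.5+140)
P=np.array([onz(c,T(*p),55)[:2] for p in [(240,210),(423,207),(428,455),(252,458)]])
print(P.round(1),P.mean(0), onz(c,T(333,337),56)); 
B=np.array([onz(c,T(*p),30)[:2] for p in [(196,103),(480,97),(490,478),(210,484)]]); print(B.round(1),B.mean(0))
for Q in (P,B):
  for a,b in [(3,0),(2,1),(1,0),(2,3)]:
    d=Q[b]-Q[a]; print(np.linalg.norm(d).round(1),np.arctan2(d[1],d[0]).round(3))
goto((415,319.5,100),-1.44)
```

```text
[[437.7 336.1]
 [441.7 307.4]
 [401.1 301.6]
 [396.8 330.2]] [419.34476484 318.81035982] [419.19196112 319.09243288  56.        ]
[[450.  348. ]
 [456.9 300.2]
 [389.8 289.7]
 [382.1 339.2]] [419.70795186 319.27353588]
41.3 0.143
41.0 0.141
28.9 1.711
28.8 1.719
68.5 0.128
67.9 0.155
48.3 1.713
50.1 1.724
t6.98 at [432.3 296.5 200.3] jaw -1.446 j6 1.82 shift cm [ 1.41 10.03 -2.51] rot [-0.001 -0.006  0.002] alt [-0.    3.14 -0.  ]
```

Run:
```python
from h import *
goto((418.5,319,90),-1.429)
goto((418.5,319,33),-1.429)
```

```text
t6.98 at [432.3 296.5 200.3] jaw -1.446 j6 1.82 shift cm [ 1.06 11.03 -2.41] rot [-0.001 -0.017  0.002] alt [-0.    3.12 -0.  ]
t6.98 at [432.3 296.5 200.3] jaw -1.446 j6 1.82 shift cm [ 1.05 16.73 -2.42] rot [-0.001 -0.017  0.002] alt [-0.    3.12 -0.  ]
```

```bash
python3 -m inch '[0.4,3,-0.8,0,-0.017,0,0.8,6,-1.6,0,-0.017,0,1.05,9,-2.42,0,-0.017,0,1.05,11,-2.42,0,-0.017,0,1.05,11,-2.42,0,-0.017,0,1.05,11,-2.42,0,-0.017,0]' -0.1
python3 - <<'E'
from h import *
c,im=snap("wrist","w6",(200,130,440,330),3.3)
goto((418.5,319,33),-1.429)
print(proj(c,(418.5,319,55)))
E
```

```text
time_s: 7.48
eef_pos: [419.3, 318.7, 91.2]
ee_rot: [-0.049, 0.05, -0.705, 0.706]
force: [0.7, -0.4, 0.3]
grip_width: 0.548
t7.53 at [420.  319.1  92.4] jaw -1.430 j6 1.86 shift cm [ 0.15  5.94 -0.01] rot [ 0.    -0.001 -0.001] alt [0.   3.14 0.  ]
[318.01403811 227.05492994]
```

View pics/w6.png

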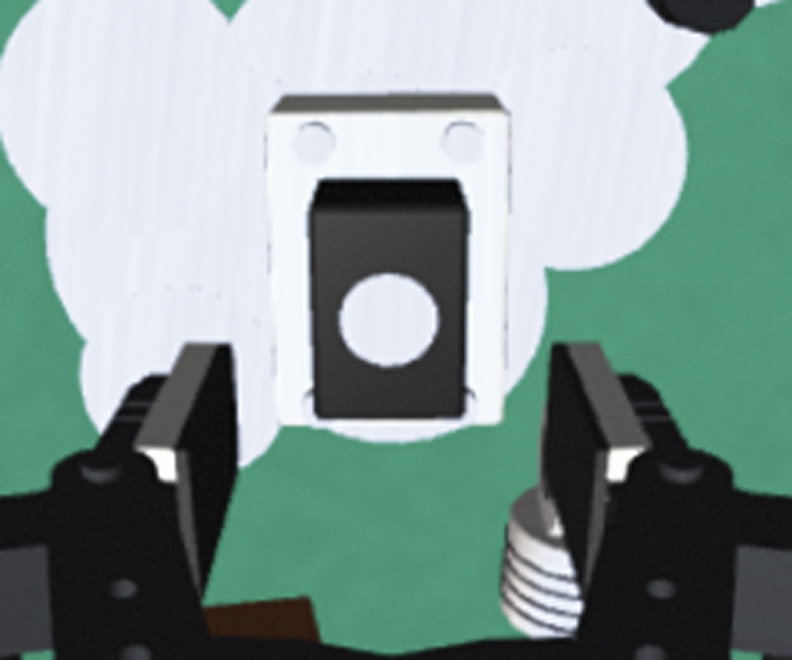

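```bash
python3 -m inch '[0,1.5,0,0,0,0,0,3,0,0,0,0,0,4.5,0,0,0,0,0,5.8,0,0,0,0,0,5.8,0,0,0,0,0,5.8,0,0,0,0]' -0.1; python3 -m inch '[0,0,0,0,0,0,0,0,0,0,0,0,0,0,0,0,0,0,0,0,0,0,0,0,0,0,0,0,0,0]' 1 50
```

```text
time_s: 8.03
eef_pos: [420.0, 319.6, 34.6]
ee_rot: [0.05, -0.049, 0.706, -0.705]
force: [0.5, -0.1, -0.3]
grip_width: 0.546
time_s: 8.45
eef_pos: [420.1, 320.0, 35.1]
ee_rot: [0.051, -0.049, 0.706, -0.705]
force: [-0.2, -0.9, 5.6]
grip_width: 0.336
```

Gripped (0.336 ≈ 29 mm). Lift and check.

```bash
python3 -m inch '[0,-2,0,0,0,0,0,-5,0,0,0,0,0,-8,0,0,0,0,0,-11,0,0,0,0,0,-14,0,0,0,0,0,-14,0,0,0,0]'
python3 - <<'E'
from h import *
c,im=snap("wrist","w7",(200,130,440,330),3.3)
goto((515.8,-200.7,175),0.028-1.571)
s=ctrl.sense();print(s["force"],s["grip_width"])
E
```

```text
time_s: 8.95
eef_pos: [421.3, 320.7, 179.8]
ee_rot: [0.054, -0.047, 0.707, -0.704]
force: [1.1, 0.2, -2.1]
grip_width: 0.339
t9.00 at [420.3 320.2 176.5] jaw -1.429 j6 1.86 shift cm [-2.09  0.07 52.92] rot [ 0.002  0.114 -0.006] alt [-0.01 -3.03 -0.  ]
[ 0.63791035 -0.59529873 -4.36472758] 0.3397713879997966
```

View pics/w7.png

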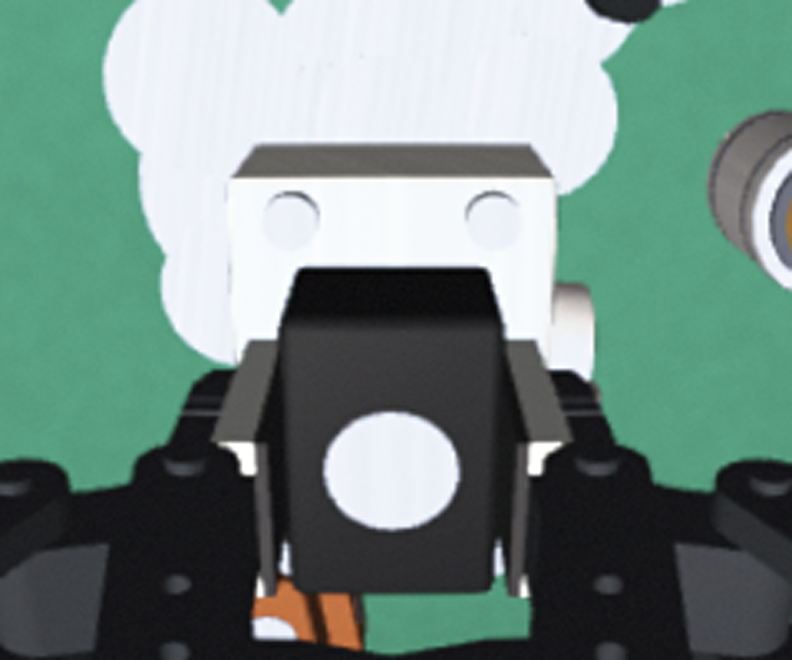

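```bash
cat > off.py <<'E'
from h import *
import sys
# offset of a point at tool height h above TCP, pixel u v in newest wrist pic (settled)
E
python3 - <<'E'
from h import *
c=cal("wrist"); s=ctrl.sense(); p=s["eef_pos"]
q=onz(c,(318.5,272.4),p[2]+21); print(q-p, quat(s["ee_rot"]).inv().apply(q-p))
# body front top edge midpoint, at tcp-5
q1=onz(c,((230+.5)/3.3-.5+200,(179+.5)/3.3-.5+130),p[2]-5);q2=onz(c,((554+.5)/3.3-.5+200,(179+.5)/3.3-.5+130),p[2]-5)
for q in(q1,q2): print(quat(s["ee_rot"]).inv().apply(q-p))
E
```

```text
[-0.99113239  0.03233419 21.        ] [  0.84468791 -21.00535609  -0.21191265]
[-33.49012466   5.25655917 -24.39131893]
[-33.48052742   5.16500466  23.99983724]
```

```bash
python3 -m inch '[-0.2,0,3.5,0,0.014,0,-0.4,0,7.5,0,0.028,0,-0.6,0,11.5,0,0.042,0,-0.8,0,15.5,0,0.056,0,-1,0,19.5,0,0.07,0,-1.2,0,23.5,0,0.084,0,-1.4,0,27.5,0,0.1,0,-1.5,0,31.5,0,0.114,0]'
python3 - <<'E'
from h import *
goto((516.9,-200.7,180),0.028-1.571)
E
```

```text
time_s: 9.67
eef_pos: [477.9, 8.1, 172.3]
ee_rot: [0.009, -0.01, 0.707, -0.707]
force: [1.0, -0.4, -2.6]
grip_width: 0.341
t9.67 at [477.9   8.1 172.3] jaw -1.544 j6 1.31 shift cm [-3.33 -0.79 20.98] rot [ 0.001 -0.001  0.002] alt [-0.    3.14  0.  ]
```

```bash
python3 -m inch '[-0.5,-0.1,3.5,0,0,0,-1.1,-0.2,7,0,0,0,-1.7,-0.2,10.5,0,0,0,-2.3,-0.2,14,0,0,0,-2.8,-0.2,17.5,0,0,0,-3.3,-0.2,20.5,0,0,0,-3.3,-0.2,20.9,0,0,0,-3.3,-0.2,20.9,0,0,0]';python3 -m inch '[0,0,0,0,0,0,0,0,0,0,0,0]'
python3 - <<'E'
from h import *
c,im=snap("wrist","w8",(180,80,460,290),2.8)
goto((516.9,-200.7,90),0.028-1.571)
import json; json.dump({k:(np.array(v).tolist()) for k,v in c.items()},open("cw8.json","w"))
E
```

```text
time_s: 10.33
eef_pos: [516.7, -199.4, 173.7]
ee_rot: [0.008, -0.01, 0.708, -0.707]
force: [0.6, 0.1, -4.0]
grip_width: 0.336
time_s: 10.5
eef_pos: [517.0, -196.8, 174.8]
ee_rot: [0.01, -0.011, 0.707, -0.707]
force: [0.5, 0.3, -4.2]
grip_width: 0.338
t10.55 at [ 517.2 -196.8  175. ] jaw -1.542 j6 0.97 shift cm [0.04 8.5  0.4 ] rot [0.001 0.001 0.001] alt [ 0.   -3.14 -0.  ]
```

View pics/w8.png

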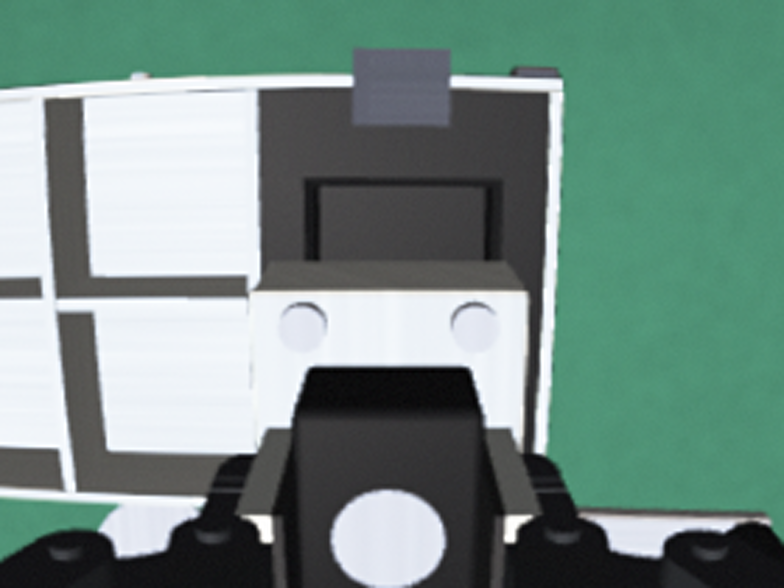

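Run:
```python
from h import *
import json
c=json.load(open("cw8.json"))
T=lambda x,y:((x+.5)/2.8-.5+180,(y+.5)/2.8-.5+80)
a=onz(c,T(304,180),45);b=onz(c,T(502,180),45);print(a,b,(a+b)/2,np.linalg.norm(a-b))
th=np.arctan2(*(a-b)[[1,0]])-np.pi/2;print(th)
# inner floor edge: corners
a2=onz(c,T(319,186),20);b2=onz(c,T(486,186),20);print("floor",a2,b2,(a2+b2)/2)
w=38.5+ (np.linalg.norm(a-b)-57)/2
m=(a+b)/2; print("centre",m[:2]-w*np.array([np.cos(.028),np.sin(.028)]))
print("rim +x,-y corner",onz(c,T(562,82),45),"nest/cell edge",onz(c,T(258,92),45))
```

```text
[ 557.84727369 -168.74044146   45.        ] [ 559.74428392 -231.11788243   45.        ] [ 558.79577881 -199.92916194   45.        ] 62.4062800541848
0.03040242906335955
floor [ 553.49435269 -171.58256011   20.        ] [ 555.23268487 -229.01434098   20.        ] [ 554.36351878 -200.29845054   20.        ]
centre [ 517.60878936 -201.08269912]
rim +x,-y corner [ 591.86658165 -248.85789463   45.        ] nest/cell edge [ 585.54028061 -153.77679655   45.        ]
```

Run:
```python
from h import *
for i in range(3): 
    goto((517.7,-201.2,86),0.029-1.571); ctrl.capture("wrist")
```

```text
t10.55 at [ 517.2 -196.8  175. ] jaw -1.542 j6 0.97 shift cm [-0.04  8.9   0.45] rot [0.001 0.    0.001] alt [ 0.   -3.14 -0.  ]
t10.60 at [ 517.3 -196.9  175.2] jaw -1.542 j6 0.97 shift cm [-0.03  8.92  0.44] rot [0. 0. 0.] alt [ 0.   -3.14 -0.  ]
t10.65 at [ 517.4 -197.   175.3] jaw -1.542 j6 0.97 shift cm [-0.02  8.93  0.42] rot [0. 0. 0.] alt [ 0.   -3.14 -0.  ]
```

```bash
python3 -m inch '[0,2,0.2,0,0,0,0,4,0.4,0,0,0,0,6,0.4,0,0,0,0,7.5,0.4,0,0,0,0,8.9,0.4,0,0,0,0,8.9,0.4,0,0,0,0,8.9,0.4,0,0,0,0,8.9,0.4,0,0,0]';python3 -m inch '[0,0,0,0,0,0,0,0,0,0,0,0,0,0,0,0,0,0,0,0,0,0,0,0,0,0,0,0,0,0]'
python3 - <<'E'
from h import *
c,im=snap("wrist","w9",(180,80,460,290),2.8)
goto((517.7,-201.2,55),0.029-1.571)
E
```

```text
time_s: 11.37
eef_pos: [518.0, -202.1, 87.4]
ee_rot: [-0.01, 0.01, -0.707, 0.707]
force: [0.5, -0.2, -3.3]
grip_width: 0.341
time_s: 11.78
eef_pos: [517.5, -202.1, 86.5]
ee_rot: [-0.01, 0.01, -0.707, 0.707]
force: [0.3, -0.2, -2.9]
grip_width: 0.341
t11.83 at [ 517.5 -202.1   86.5] jaw -1.543 j6 0.96 shift cm [-0.02  3.15 -0.09] rot [-0.    -0.001 -0.   ] alt [ 0.    3.14 -0.  ]
```

View pics/w9.png

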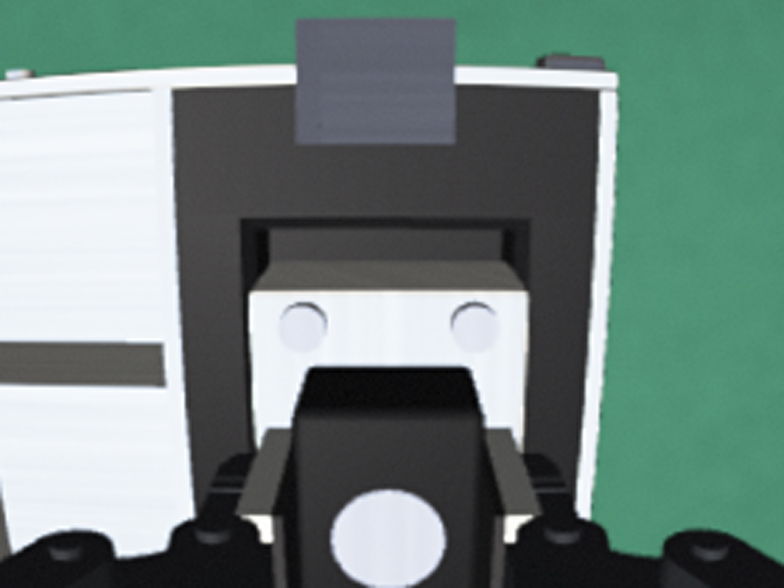

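Run:
```python
from h import *
c=cal("wrist");s=ctrl.sense();p=s["eef_pos"]
T=lambda x,y:((x+.5)/2.8-.5+180,(y+.5)/2.8-.5+80)
for v in [(241,219),(530,219)]: print("pk",onz(c,T(*v),45).round(2))
for v in [(268,229),(502,229)]: print("pk floor",onz(c,T(*v),20).round(2))
for v in [(272,261),(506,261)]: print("valve bottom",onz(c,T(*v),p[2]-35).round(2))
for v in [(249,292),(527,292)]: print("valve top",onz(c,T(*v),p[2]-5).round(2))
```

```text
pk [ 558.12 -168.85   45.  ]
pk [ 559.81 -231.12   45.  ]
pk floor [ 552.24 -171.37   20.  ]
pk floor [ 553.78 -228.58   20.  ]
valve bottom [ 550.24 -176.48   51.45]
valve bottom [ 551.58 -225.44   51.45]
valve top [ 550.31 -176.29   81.45]
valve top [ 551.64 -225.15   81.45]
```

```bash
python3 -m inch '[0,0.3,-0.08,0,0,0,0,0.7,-0.08,0,0,0,0,1.1,-0.08,0,0,0,0,1.5,-0.08,0,0,0,0,1.9,-0.08,0,0,0,0,2.3,-0.08,0,0,0]';python3 -m inch '[0,0.3,0,0,0,0,0,0.6,0,0,0,0,0,0.9,0,0,0,0,0,0.9,0,0,0,0]'
```

```text
time_s: 12.33
eef_pos: [517.4, -201.2, 62.7]
ee_rot: [0.01, -0.01, 0.707, -0.707]
force: [0.2, 0.3, -3.5]
grip_width: 0.341
time_s: 12.67
eef_pos: [517.6, -201.4, 55.2]
ee_rot: [-0.01, 0.01, -0.707, 0.707]
force: [-4.3, -0.0, 6.4]
grip_width: 0.337
```

```bash
python3 -m inch '[0,0,0,0,0,0,0,0,0,0,0,0,0,0,0,0,0,0,0,0,0,0,0,0]' -0.1;python3 -m inch '[0,-2,0,0,0,0,0,-5,0,0,0,0,0,-9,0,0,0,0,0,-12,0,0,0,0,0,-12,0,0,0,0,0,-12,0,0,0,0]' -0.1
python3 - <<'E'
from h import *
c,im=snap("wrist","w10",(180,80,460,290),2.8)
c,im=snap("top","t4")
goto((517.7,-201.2,55),0.029-1.571)
E
```

```text
time_s: 13.0
eef_pos: [517.6, -201.3, 54.4]
ee_rot: [-0.01, 0.01, -0.707, 0.707]
force: [-0.0, 0.4, -0.1]
grip_width: 0.546
time_s: 13.5
eef_pos: [518.0, -201.5, 175.6]
ee_rot: [-0.011, 0.009, -0.706, 0.708]
force: [0.7, 0.2, -1.0]
grip_width: 0.546
t13.60 at [ 517.  -200.9  173.2] jaw -1.543 j6 0.96 shift cm [-0.08 11.82  0.04] rot [ 0.001 -0.001  0.002] alt [-0.    3.14  0.  ]
```

View pics/w10.png

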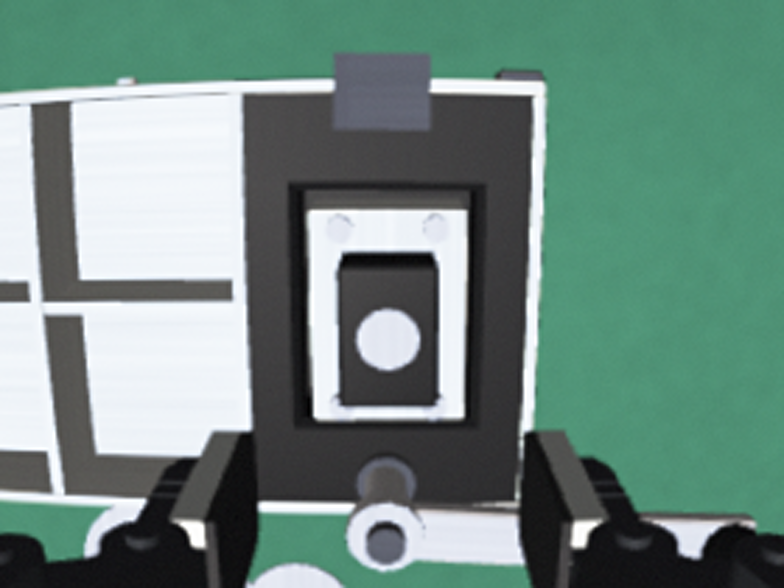

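View pics/t4.png

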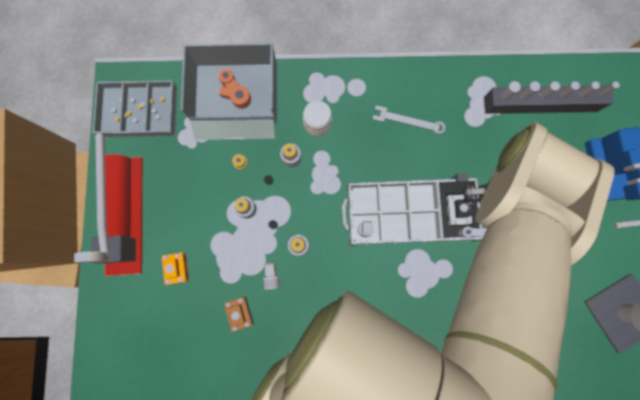

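Run:
```python
from h import *
c=cal("wrist")
T=lambda x,y:((x+.5)/2.8-.5+180,(y+.5)/2.8-.5+80)
for z in (80,90,100): print(z,[onz(c,T(*v),z).round(1) for v in [(334,130),(431,130),(334,54)]])
goto((454.3,-314.5,180),-1.571-1.57)
goto((454.3,-314.5,95),-1.571-1.57)
```

```text
80 [array([ 575.1, -184.3,   80. ]), array([ 575.8, -210.5,   80. ]), array([ 595.8, -183.9,   80. ])]
90 [array([ 575.4, -184.9,   90. ]), array([ 576.1, -210. ,   90. ]), array([ 595.2, -184.5,   90. ])]
100 [array([ 575.8, -185.5,  100. ]), array([ 576.4, -209.5,  100. ]), array([ 594.7, -185.1,  100. ])]
t13.60 at [ 517.  -200.9  173.2] jaw -1.543 j6 0.96 shift cm [ 6.59 -0.69 11.18] rot [ 0.002 -1.543  0.   ] alt [-0.   1.6  0. ]
t13.60 at [ 517.  -200.9  173.2] jaw -1.543 j6 0.96 shift cm [ 6.58  7.81 11.18] rot [ 0.002 -1.543  0.   ] alt [-0.   1.6  0. ]
```

```bash
python3 -m inch '[0.6,-0.1,1.2,0,0.11,0,1.2,-0.2,2.4,0,0.22,0,1.9,-0.3,3.6,0,0.33,0,2.6,-0.4,4.8,0,0.44,0,3.3,-0.5,6,0,0.55,0,4,-0.5,7.2,0,0.66,0,4.7,-0.5,8.2,0,0.77,0,5.4,-0.5,9.2,0,0.88,0]' 0.1
python3 - <<'E'
from h import *
goto((456,-310.5,165),-1.571-1.57)
E
```

```text
time_s: 14.27
eef_pos: [465.2, -294.9, 177.6]
ee_rot: [-0.295, 0.293, 0.643, -0.643]
force: [0.0, -0.3, -0.1]
grip_width: 0.456
t14.27 at [ 465.2 -294.9  177.6] jaw -2.429 j6 1.65 shift cm [-0.58  1.25  1.72] rot [-0.001  0.712  0.003] alt [ 0.   -2.43  0.  ]
```

```bash
python3 -m inch '[-0.2,0.2,0.4,0,0.11,0,-0.4,0.4,0.8,0,0.22,0,-0.5,0.6,1.2,0,0.33,0,-0.58,0.8,1.5,0,0.44,0,-0.58,1,1.72,0,0.55,0,-0.58,1.25,1.72,0,0.66,0,-0.58,1.25,1.72,0,0.712,0,-0.58,1.25,1.72,0,0.712,0]' 0.1;python3 -m inch '[0,0,0,0,0,0,0,0,0,0,0,0]'
python3 - <<'E'
from h import *
c,im=snap("wrist","w11",(180,100,460,310),2.8)
goto((456,-310.5,98),-1.571-1.57)
print(proj(c,(455,-312.3,120)))
E
```

```text
time_s: 14.93
eef_pos: [456.4, -310.0, 165.1]
ee_rot: [-0.5, 0.498, 0.501, -0.501]
force: [1.0, 1.3, -0.8]
grip_width: 0.456
time_s: 15.1
eef_pos: [456.8, -310.2, 166.1]
ee_rot: [-0.498, 0.497, 0.502, -0.502]
force: [-0.0, -0.4, 0.8]
grip_width: 0.449
t15.15 at [ 456.9 -310.3  166.3] jaw -3.133 j6 2.32 shift cm [-0.03  6.83  0.08] rot [-0.001  0.008  0.001] alt [ 0.   -3.13  0.  ]
[322.59082643 215.54554006]
```

View pics/w11.png

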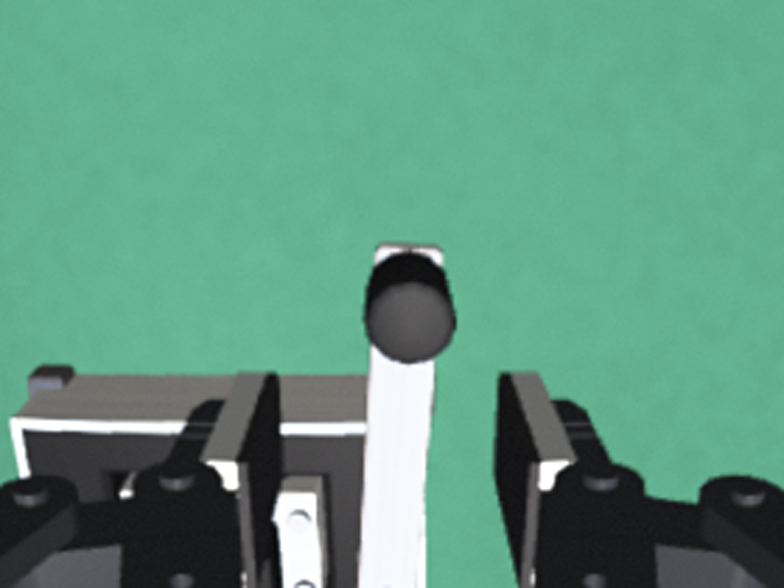

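```bash
python3 -m inch '[0,2,0.33,0,0,0,0,4,0.33,0,0,0,0,5.5,0.33,0,0,0,0,6.8,0.33,0,0,0,0,6.8,0.33,0,0,0]' 0.1; python3 -m inch '[0,0,0,0,0,0,0,0,0,0,0,0,0,0,0,0,0,0,0,0,0,0,0,0]' 1 30
python3 - <<'E'
from h import *
goto((554,-254.5,94))
s=ctrl.sense(); r=quat(s["ee_rot"]); p=s["eef_pos"]; piv=np.array([457,-202.3,p[2]])
v=p-piv; print(np.linalg.norm(v),np.arctan2(v[1],v[0]))
for k in range(1,9):
    a=-0.105*k
    q=piv+R.from_rotvec([0,0,-a]).apply(v); d=r.inv().apply(q-p)/10
    print(k,d.round(2),round(a,3))
E
```

```text
time_s: 15.57
eef_pos: [452.7, -309.4, 96.3]
ee_rot: [-0.5, 0.496, 0.502, -0.502]
force: [-0.1, 0.1, -0.5]
grip_width: 0.451
time_s: 15.9
eef_pos: [453.8, -310.6, 99.4]
ee_rot: [0.498, -0.499, -0.502, 0.502]
force: [-0.0, -0.5, -1.5]
grip_width: 0.243
t15.90 at [ 453.8 -310.6   99.4] jaw -3.135 j6 2.32 shift cm [  5.54   0.54 -10.06] rot [ 0.001 -0.    -0.001] alt [0.   3.14 0.  ]
108.3396617272222 -1.6003667561188155
1 [ 0.02  0.   -1.14] -0.105
2 [ 0.16  0.   -2.27] -0.21
3 [ 0.41  0.   -3.37] -0.315
4 [ 0.78  0.   -4.45] -0.42
5 [ 1.26  0.   -5.48] -0.525
6 [ 1.85  0.   -6.45] -0.63
7 [ 2.53  0.   -7.36] -0.735
8 [ 3.31  0.   -8.19] -0.84
```

```bash
python3 -m inch '[0.02,0,-1.14,0,-0.105,0,0.16,0,-2.27,0,-0.21,0,0.41,0,-3.37,0,-0.315,0,0.78,0,-4.45,0,-0.42,0,1.26,0,-5.48,0,-0.525,0,1.85,0,-6.45,0,-0.63,0,2.53,0,-7.36,0,-0.735,0,3.31,0,-8.19,0,-0.84,0]'
python3 - <<'E'
from h import *
goto((554,-254.5,94))
s=ctrl.sense(); r=quat(s["ee_rot"]); p=s["eef_pos"]; piv=np.array([457,-202.3,p[2]])
v=p-piv; print(np.linalg.norm(v),np.arctan2(v[1],v[0]))
v=v/np.linalg.norm(v)*108
for k in range(0,10):
    a=-0.1*k
    q=piv+R.from_rotvec([0,0,-a]).apply(v); d=r.inv().apply(q-p)/10
    print(k,d.round(2),round(a,3))
E
```

```text
time_s: 16.57
eef_pos: [535.6, -276.6, 99.4]
ee_rot: [0.249, -0.249, -0.662, 0.662]
force: [-3.2, 0.2, 0.4]
grip_width: 0.241
t16.57 at [ 535.6 -276.6   99.4] jaw -2.290 j6 1.62 shift cm [ 0.07  0.54 -2.87] rot [-0. -0.  0.] alt [-0.    3.14 -0.  ]
108.16751039891305 -0.7571771388240056
0 [ 0.02  0.   -0.  ] -0.0
1 [ 0.03 -0.   -1.08] -0.1
2 [ 0.15 -0.   -2.15] -0.2
3 [ 0.38 -0.   -3.21] -0.3
4 [ 0.71 -0.   -4.24] -0.4
5 [ 1.14 -0.   -5.23] -0.5
6 [ 1.67 -0.   -6.17] -0.6
7 [ 2.29 -0.   -7.05] -0.7
8 [ 2.99 -0.   -7.87] -0.8
9 [ 3.78 -0.   -8.61] -0.9
```

```bash
python3 -m inch '[0.03,0,-1.08,0,-0.1,0,0.15,0,-2.15,0,-0.2,0,0.38,0,-3.21,0,-0.3,0,0.71,0,-4.24,0,-0.4,0,1.14,0,-5.23,0,-0.5,0,1.67,0,-6.17,0,-0.6,0,2.29,0,-7.05,0,-0.7,0,2.29,0,-7.05,0,-0.7,0]'
python3 - <<'E'
from h import *
s=ctrl.sense(); r=quat(s["ee_rot"]); p=s["eef_pos"]; piv=np.array([457,-202.3,p[2]])
v=p-piv; print(p,np.linalg.norm(v),np.arctan2(v[1],v[0]))
q=piv+108*np.array([np.cos(.03),np.sin(.03),0]);q[2]=p[2]
print(r.inv().apply(q-p)/10)
E
```

```text
time_s: 17.23
eef_pos: [564.8, -207.5, 99.4]
ee_rot: [0.007, -0.006, -0.707, 0.707]
force: [-2.7, -0.8, -0.7]
grip_width: 0.238
[ 564.81039904 -207.49539004   99.39713294] 107.93550954012332 -0.048152812330370894
[ 1.61362940e-03 -1.36373753e-04 -8.43606701e-01]
```

```bash
python3 -m inch '[0,0,-0.4,0,-0.04,0,0,0,-0.85,0,-0.08,0,0,0,-0.9,0,-0.08,0,0,0,-0.9,0,-0.08,0]'; python3 -m inch '[0,0,0,0,0,0,0,0,0,0,0,0,0,0,0,0,0,0]' 0.1;python3 -m inch '[0,-3,0,0,0,0,0,-6,0,0,0,0,0,-9,0,0,0,0,0,-12,0,0,0,0,0,-12,0,0,0,0]' 0.1
python3 - <<'E'
from h import *
goto((554,-254.5,94))
c,im=snap("wrist","w12")
c,im=snap("top","t5",(335,165,505,255),4.5)
E
```

```text
time_s: 17.57
eef_pos: [564.9, -200.3, 99.3]
ee_rot: [-0.019, 0.019, -0.707, 0.707]
force: [-5.1, -0.0, 2.9]
grip_width: 0.244
time_s: 17.82
eef_pos: [565.4, -200.0, 98.9]
ee_rot: [-0.02, 0.019, -0.707, 0.707]
force: [-0.0, 0.2, -0.5]
grip_width: 0.449
time_s: 18.23
eef_pos: [567.0, -200.8, 225.2]
ee_rot: [-0.023, 0.016, -0.705, 0.709]
force: [0.6, -0.5, 0.3]
grip_width: 0.453
t18.23 at [ 567.  -200.8  225.2] jaw -1.516 j6 0.98 shift cm [ 1.72 13.14  5.22] rot [-0.006  0.    -0.009] alt [-0.01 -3.14  0.01]
```

View pics/w12.png

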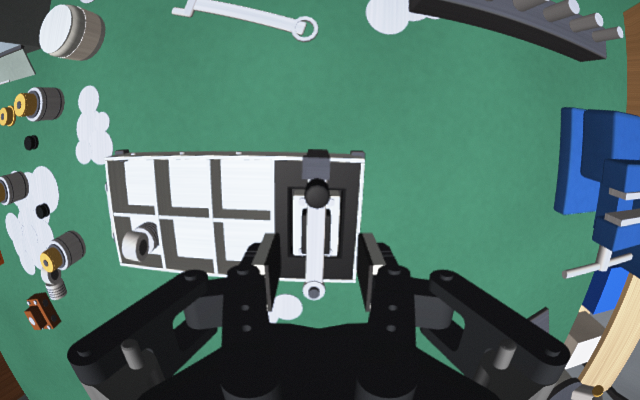

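View pics/t5.png

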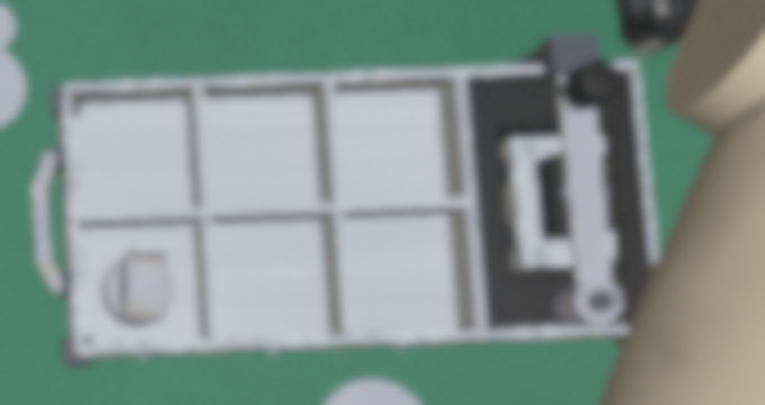

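Run:
```python
from h import *
c0,im=snap("wrist","w13",(240,120,400,320),3)
```

```text
(no output)
```

View pics/w13.png

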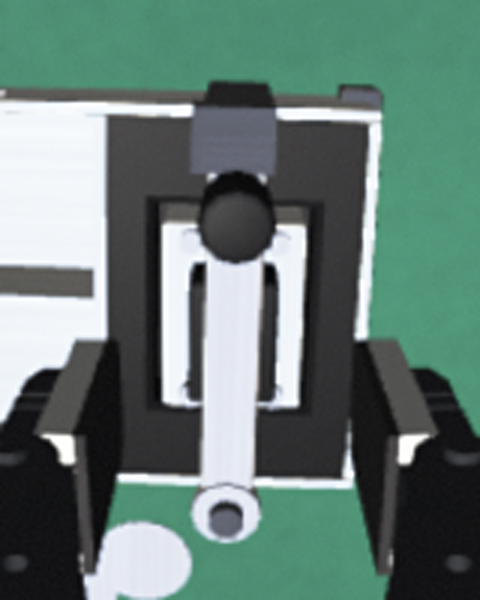

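Run:
```python
from h import *
c=cal("wrist")
T=lambda x,y:((x+.5)/3-.5+240,(y+.5)/3-.5+120)
k=onz(c,T(237,226),120);p=onz(c,T(226,517),90);print(k,p,np.arctan2(k[1]-p[1],k[0]-p[0]))
# bar edges at z86: near pivot and near knob
for a,b in [((202,480),(205,275)),((255,480),(264,275))]:
    A=onz(c,T(*a),86);B=onz(c,T(*b),86);print(A,B,np.arctan2(*(B-A)[[1,0]]))
for a,b in [((147,405),(147,200)),((320,203),(311,410)),((109,115),(120,475)),((376,115),(349,480))]:
    A=onz(c,T(*a),45);B=onz(c,T(*b),45);print("crate",A,B,np.arctan((B-A)[1]/(B-A)[0]))
for dx in (260,580): goto((434,192,200),-1.571)
```

```text
[ 568.39816856 -199.4725869   120.        ] [ 458.12258088 -201.88123909   90.        ] 0.02183864361345026
[ 470.10704012 -193.10101564   86.        ] [ 543.2624954  -190.96976563   86.        ] 0.029124927918483853
[ 471.11889095 -211.0200637    86.        ] [ 544.26729402 -209.25080964   86.        ] 0.024182471383280616
crate [ 477.44587725 -170.71885081   45.        ] [ 556.43859154 -168.72079322   45.        ] 0.02528880857227377
crate [ 558.67918968 -229.21659534   45.        ] [ 478.78962274 -232.46873913   45.        ] 0.04068552733638875
crate [ 585.80573099 -154.51238535   45.        ] [ 446.03244123 -160.6414319    45.        ] 0.04382183993359807
crate [ 590.9089523  -246.31995161   45.        ] [ 448.67270268 -250.10783774   45.        ] 0.02662465479716865
t18.38 at [ 565.  -199.7  218.1] jaw -1.515 j6 0.98 shift cm [ 10.91   1.84 -39.83] rot [0.001 0.056 0.   ] alt [ 0.   -3.09 -0.  ]
t18.38 at [ 565.  -199.7  218.1] jaw -1.515 j6 0.98 shift cm [ 10.91   1.84 -39.83] rot [0.001 0.056 0.   ] alt [ 0.   -3.09 -0.  ]
```

```bash
python3 -m inch '[1,0.2,-4,0,0,0,2,0.4,-8,0,0.01,0,3,0.6,-12,0,0.02,0,4.2,0.8,-16,0,0.03,0,5.4,1,-20,0,0.04,0,6.5,1.2,-24,0,0.056,0,7.6,1.4,-28,0,0.056,0,8.7,1.6,-32,0,0.056,0]' -0.1
python3 - <<'E'
from h import *
goto((434,192,180),-1.571)
E
```

```text
time_s: 19.05
eef_pos: [458.7, 116.5, 201.4]
ee_rot: [-0.001, -0.0, 0.707, -0.707]
force: [1.3, 0.1, -0.7]
grip_width: 0.548
t19.05 at [458.7 116.5 201.4] jaw -1.572 j6 1.57 shift cm [ 2.48  2.15 -7.55] rot [ 0.    -0.001  0.002] alt [-0.    3.14  0.  ]
```

```bash
python3 -m inch '[1.2,1,-3.5,0,0,0,2.4,2,-7.4,0,0,0,2.4,2,-7.4,0,0,0,2.4,2,-7.4,0,0,0,2.4,2,-7.4,0,0,0]' -0.1
python3 - <<'E'
from h import *
c,im=snap("wrist","w14")
goto((434,192,54),-1.571)
print([proj(c,p).round(1) for p in [(434,192,77),(529,322.6,77),(660,210,77)]])
for d in ctrl.search_frame("can1","wrist"): print(np.round(d["uv"],1),round(d["score"],2),onz(c,d["uv"],70).round(1))
E
```

```text
time_s: 19.47
eef_pos: [436.2, 188.5, 182.1]
ee_rot: [0.0, 0.0, -0.707, 0.707]
force: [0.8, 0.0, 0.4]
grip_width: 0.55
t19.52 at [436.6 188.  182.4] jaw -1.572 j6 1.73 shift cm [ 0.25 12.84 -0.4 ] rot [-0.    -0.001  0.001] alt [-0.    3.14 -0.  ]
[array([314.5, 199.3]), array([162.2,  92.4]), array([293.1, -59.4])]
[312.6 186.8] 0.86 [443.  193.6  70. ]
[178.   95.1] 0.58 [525.7 310.3  70. ]
```

View pics/w14.png

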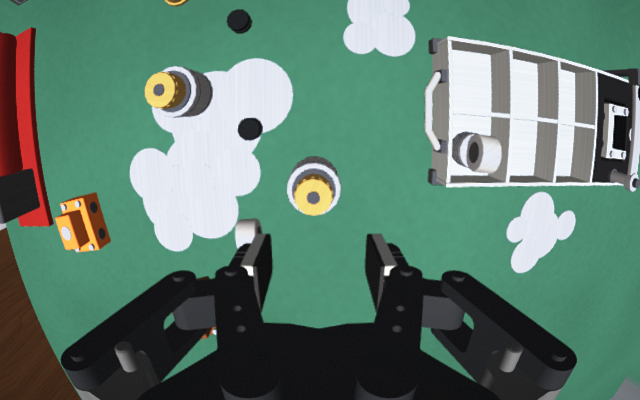

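```bash
python3 -m inch '[0,3,-0.2,0,0,0,0,6,-0.4,0,0,0,0.05,9,-0.4,0,0,0,0.05,11,-0.4,0,0,0,0.05,12.6,-0.4,0,0,0,0.05,12.6,-0.4,0,0,0,0.05,12.6,-0.4,0,0,0]' -0.1;python3 - <<'E'
from h import *
c,im=snap("wrist","w15",(200,130,440,330),3)
E
python3 -m inch '[0,0,0,0,0,0,0,0,0,0,0,0,0,0,0,0,0,0,0,0,0,0,0,0,0,0,0,0,0,0]' 1 60
```

```text
time_s: 20.15
eef_pos: [436.2, 192.0, 56.8]
ee_rot: [0.001, -0.0, -0.707, 0.707]
force: [0.1, 0.3, 0.4]
grip_width: 0.55
time_s: 20.62
eef_pos: [436.8, 192.8, 58.3]
ee_rot: [0.001, 0.001, 0.707, -0.707]
force: [-1.0, -1.0, 5.9]
grip_width: 0.351
```

View pics/w15.png

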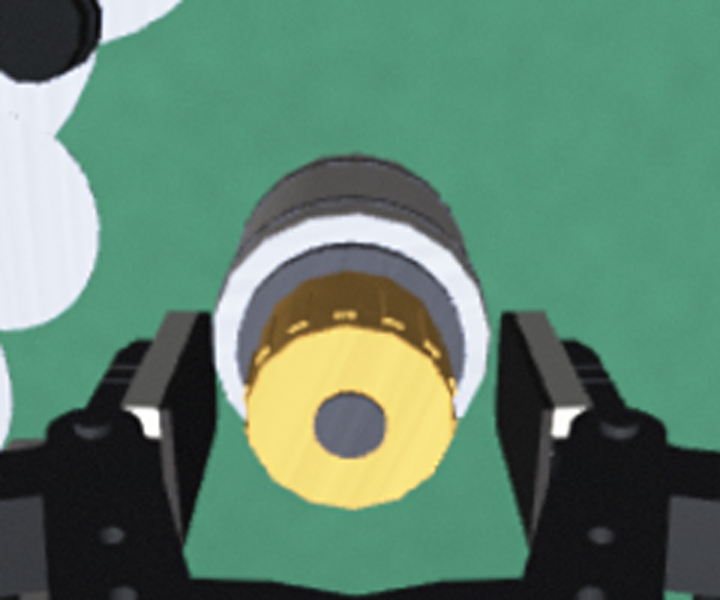

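```bash
python3 -m inch '[0,-3,0,0,0,0,0,-6,0,0,0,0,0,-9,0,0,0,0,0,-12,0,0,0,0,0,-13,0,0,0,0]'
python3 - <<'E'
from h import *
goto((550,-116.2,190),.03-1.571)
E
```

```text
time_s: 21.03
eef_pos: [437.2, 193.1, 191.2]
ee_rot: [0.002, 0.002, 0.708, -0.707]
force: [0.6, 0.1, -2.7]
grip_width: 0.349
t21.03 at [437.2 193.1 191.2] jaw -1.571 j6 1.74 shift cm [-11.28   0.16  30.93] rot [ 0.001 -0.03  -0.007] alt [0.01 3.11 0.  ]
```

```bash
python3 -m inch '[-1.3,0,3.6,0,0,0,-2.7,0,7.3,0,0,0,-4.1,0,11,0,-0.01,0,-5.5,0,14.7,0,-0.02,0,-6.9,0,18.4,0,-0.03,0,-8.3,0,22.1,0,-0.03,0,-9.7,0,25.8,0,-0.03,0,-11.2,0,29.5,0,-0.03,0]';python3 -m inch '[0,0,1.4,0,0,0,0,0,1.4,0,0,0,0,0,1.4,0,0,0,0,0,1.4,0,0,0]'
python3 - <<'E'
from h import *
goto((550,-116.2,100),.03-1.571)
c,im=snap("wrist","w16",(180,80,460,290),2.8)
E
```

```text
time_s: 21.7
eef_pos: [547.7, -104.1, 185.8]
ee_rot: [0.01, -0.011, 0.707, -0.707]
force: [0.4, 0.6, -3.3]
grip_width: 0.347
time_s: 22.03
eef_pos: [547.8, -115.2, 186.2]
ee_rot: [0.01, -0.011, 0.707, -0.707]
force: [-0.4, 0.9, -4.8]
grip_width: 0.347
t22.03 at [ 547.8 -115.2  186.2] jaw -1.540 j6 1.12 shift cm [-0.23  8.62  0.12] rot [0.001 0.001 0.001] alt [ 0.   -3.14 -0.  ]
```

View pics/w16.png

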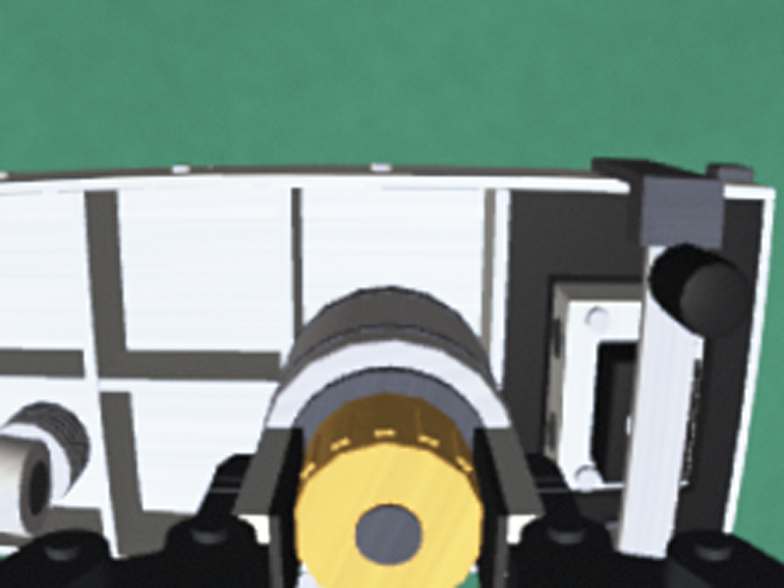

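```bash
python3 -m inch '[-0.1,2,0.1,0,0,0,-0.2,4,0.1,0,0,0,-0.2,6,0.1,0,0,0,-0.2,7.6,0.1,0,0,0,-0.2,7.6,0.1,0,0,0,-0.2,7.6,0.1,0,0,0]'
python3 - <<'E'
from h import *
goto((550,-116.2,62),.03-1.571)
c,im=snap("wrist","w17",(180,80,460,290),2.8)
E
```

```text
time_s: 22.58
eef_pos: [550.1, -116.1, 110.9]
ee_rot: [0.011, -0.011, 0.707, -0.707]
force: [0.8, -0.6, -2.8]
grip_width: 0.35
t22.58 at [ 550.1 -116.1  110.9] jaw -1.540 j6 1.12 shift cm [0.   4.89 0.01] rot [0.    0.001 0.001] alt [ 0.   -3.14 -0.  ]
```

View pics/w17.png

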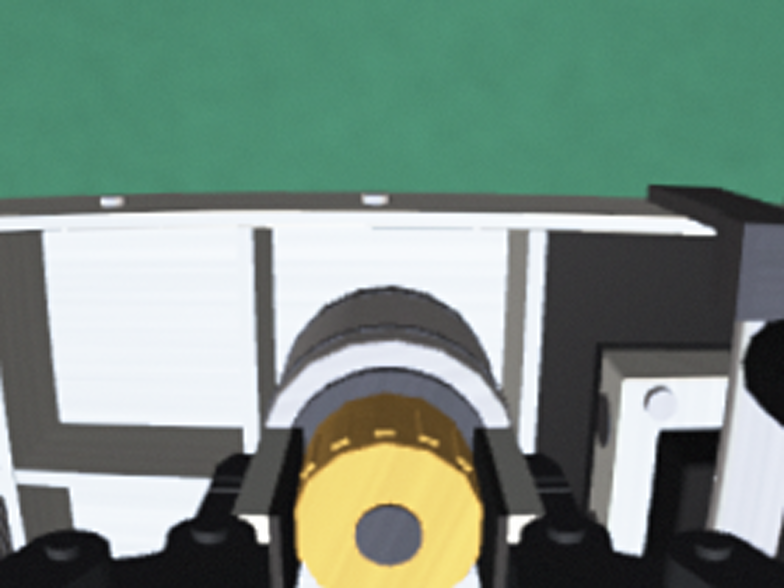

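```bash
python3 -m inch '[0,1.2,0,0,0,0,0,2.4,0,0,0,0,0,3.4,0,0,0,0,0,4.2,0,0,0,0,0,4.6,0,0,0,0,0,4.9,0,0,0,0,0,4.9,0,0,0,0,0,4.9,0,0,0,0]'
```

```text
time_s: 23.3
eef_pos: [550.9, -117.2, 63.4]
ee_rot: [-0.011, 0.01, -0.707, 0.707]
force: [-2.0, 1.9, 5.4]
grip_width: 0.35
```

```bash
python3 -m inch '[0,0,0,0,0,0,0,0,0,0,0,0,0,0,0,0,0,0,0,0,0,0,0,0]' 0;python3 -m inch '[0,-2,0,0,0,0,0,-5,0,0,0,0,0,-8,0,0,0,0,0,-11,0,0,0,0,0,-13,0,0,0,0]' -0.1
python3 - <<'E'
from h import *
goto((529,322.6,190),-1.571)
c,im=snap("wrist","w18",(180,80,460,290),2.8)
E
```

```text
time_s: 23.63
eef_pos: [550.5, -117.2, 62.1]
ee_rot: [-0.011, 0.01, -0.707, 0.707]
force: [0.3, 0.1, -0.5]
grip_width: 0.503
time_s: 24.05
eef_pos: [550.9, -117.3, 194.9]
ee_rot: [-0.012, 0.009, -0.707, 0.708]
force: [0.2, 0.2, 0.3]
grip_width: 0.55
t24.05 at [ 550.9 -117.3  194.9] jaw -1.541 j6 1.12 shift cm [  0.87   0.42 -44.04] rot [-0.001  0.03  -0.003] alt [-0.   -3.11  0.  ]
```

View pics/w18.png

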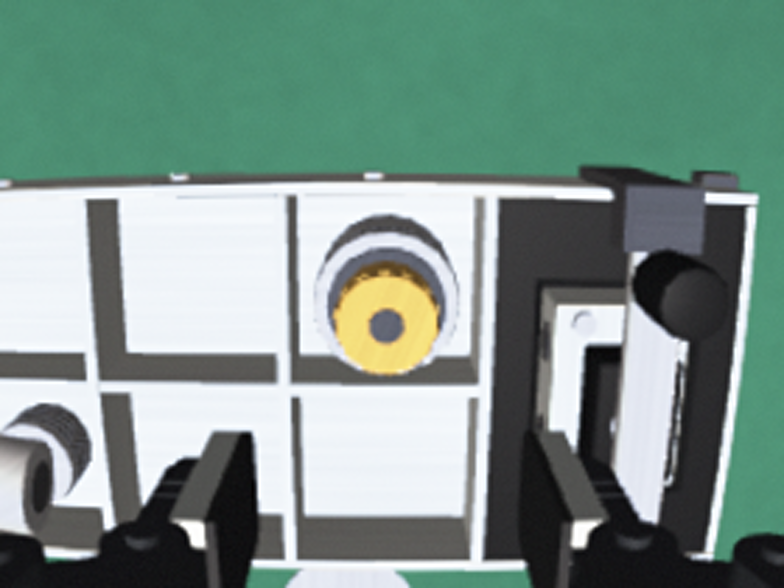

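Seated in cell 2. Now the can near (529,323).

```bash
python3 -m inch '[0.1,0,-4,0,0,0,0.2,0,-8,0,0,0,0.3,0,-12,0,0,0,0.4,0,-16,0,0.01,0,0.5,0,-20,0,0.02,0,0.6,0,-24,0,0.03,0,0.7,0,-28,0,0.03,0,0.8,0.1,-32,0,0.03,0]'; python3 -m inch '[0.1,0.2,-4,0,0,0,0.1,0.4,-8,0,0,0,0.1,0.4,-11.5,0,0,0,0.1,0.4,-11.5,0,0,0,0.1,0.4,-11.5,0,0,0,0.1,0.4,-11.5,0,0,0]'
python3 - <<'E'
from h import *
c,im=snap("wrist","w19")
goto((529,322.6,56),-1.571)
print([proj(c,p).round(1) for p in [(529,322.6,77),(660,210,77)]])
E
```

```text
time_s: 24.77
eef_pos: [532.3, 204.5, 190.9]
ee_rot: [0.0, 0.0, 0.707, -0.707]
force: [0.6, -0.3, 0.4]
grip_width: 0.552
time_s: 25.27
eef_pos: [531.7, 317.1, 186.5]
ee_rot: [0.0, 0.0, -0.707, 0.707]
force: [0.7, -0.5, -0.2]
grip_width: 0.548
t25.32 at [531.9 316.6 186.7] jaw -1.572 j6 1.92 shift cm [ 0.29 13.07 -0.6 ] rot [-0.    -0.001  0.   ] alt [-0.    3.14 -0.  ]
[array([312.1, 198.6]), array([444.7,  49.4])]
```

View pics/w19.png

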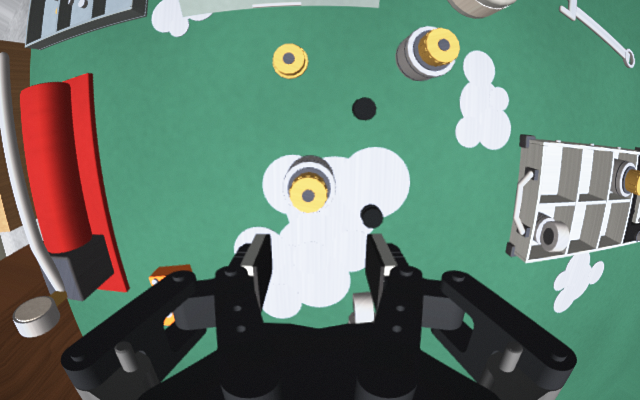

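Run:
```python
from h import *
c=cal("wrist"); q=onz(c,(308,194.5),77); print(q); q[2]=56; goto(q,-1.571)
print(onz(c,(443,46),77))
```

```text
[532.76432487 325.56936002  77.        ]
t25.32 at [531.9 316.6 186.7] jaw -1.572 j6 1.92 shift cm [-0.09 13.07 -0.9 ] rot [-0.    -0.001  0.   ] alt [-0.    3.14 -0.  ]
[663.09166462 210.85323229  77.        ]
```

```bash
python3 -m inch '[0,3,-0.4,0,0,0,0,6,-0.85,0,0,0,0,9,-0.85,0,0,0,0,11,-0.85,0,0,0,0,13,-0.85,0,0,0,0,13,-0.85,0,0,0,0,13,-0.85,0,0,0]' -0.1;python3 - <<'E'
from h import *
c,im=snap("wrist","w20",(200,130,440,330),3)
E
python3 -m inch '[0,0,0,0,0,0,0,0,0,0,0,0,0,0,0,0,0,0,0,0,0,0,0,0,0,0,0,0,0,0]' 1 60
```

```text
time_s: 25.9
eef_pos: [531.9, 324.9, 56.9]
ee_rot: [0.001, -0.0, -0.707, 0.707]
force: [-0.7, -0.0, 0.9]
grip_width: 0.547
time_s: 26.37
eef_pos: [532.8, 326.0, 59.0]
ee_rot: [0.001, 0.001, 0.707, -0.707]
force: [-0.5, -1.8, 8.2]
grip_width: 0.351
```

View pics/w20.png

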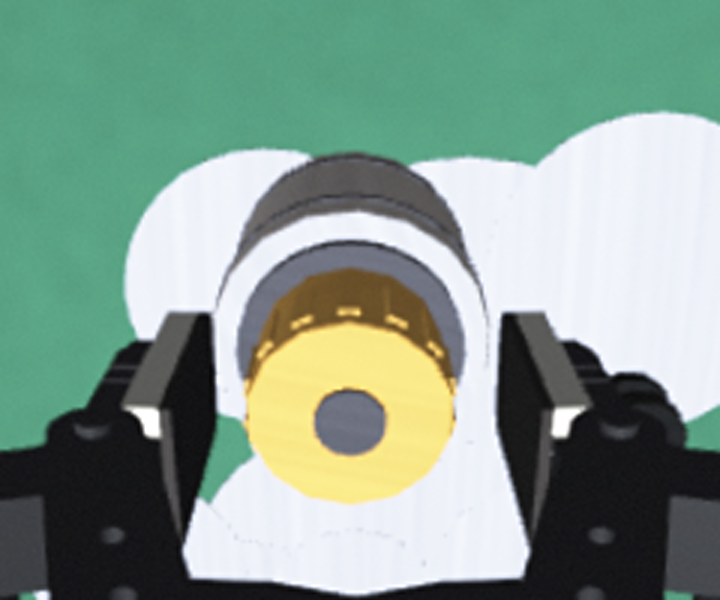

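```bash
python3 -m inch '[0,-3,0,0,0,0,0,-6,0,0,0,0,0,-9,0,0,0,0,0,-12,0,0,0,0,0,-13,0,0,0,0]'
python3 - <<'E'
from h import *
goto((548,-44.2,190),.03-1.571)
E
```

```text
time_s: 26.78
eef_pos: [532.9, 326.5, 191.8]
ee_rot: [0.002, 0.002, 0.708, -0.706]
force: [-0.0, 0.2, -3.5]
grip_width: 0.351
t26.78 at [532.9 326.5 191.8] jaw -1.571 j6 1.93 shift cm [-1.51  0.1  37.07] rot [ 0.002 -0.03  -0.007] alt [0.01 3.11 0.  ]
```

```bash
python3 -m inch '[-0.1,0,3.8,0,0,0,-0.2,0,7.6,0,0,0,-0.4,0,11.6,0,-0.01,0,-0.6,0,15.6,0,-0.02,0,-0.8,0,19.6,0,-0.03,0,-1,0,23.6,0,-0.03,0,-1.2,0,27.6,0,-0.03,0,-1.4,0,31.5,0,-0.03,0]';python3 -m inch '[0,0,3,0,0,0,0,0,5.5,0,0,0,0,0,5.5,0,0,0,0,0,5.5,0,0,0,0,0,5.5,0,0,0]'
python3 - <<'E'
from h import *
goto((548,-44.2,110),.03-1.571)
E
```

```text
time_s: 27.45
eef_pos: [544.9, 9.1, 186.0]
ee_rot: [0.01, -0.011, 0.707, -0.707]
force: [0.9, -0.7, -3.8]
grip_width: 0.346
time_s: 27.87
eef_pos: [547.0, -43.3, 186.1]
ee_rot: [0.01, -0.011, 0.707, -0.707]
force: [-0.1, -0.5, -5.0]
grip_width: 0.349
t27.87 at [547.  -43.3 186.1] jaw -1.541 j6 1.25 shift cm [-0.11  7.61  0.1 ] rot [0.001 0.    0.001] alt [ 0.   -3.14 -0.  ]
```

```bash
python3 -m inch '[-0.1,2,0.1,0,0,0,-0.1,4,0.1,0,0,0,-0.1,6,0.1,0,0,0,-0.1,7.6,0.1,0,0,0,-0.1,7.6,0.1,0,0,0,-0.1,7.6,0.1,0,0,0]'
python3 - <<'E'
from h import *
goto((548,-44.2,62),.03-1.571)
c,im=snap("wrist","w21",(180,80,460,290),2.8)
E
```

```text
time_s: 28.37
eef_pos: [548.1, -43.8, 110.6]
ee_rot: [0.011, -0.012, 0.707, -0.707]
force: [0.5, -0.1, -3.6]
grip_width: 0.349
t28.37 at [548.1 -43.8 110.6] jaw -1.540 j6 1.25 shift cm [0.01 4.86 0.04] rot [0.001 0.001 0.001] alt [ 0.   -3.14 -0.  ]
```

View pics/w21.png

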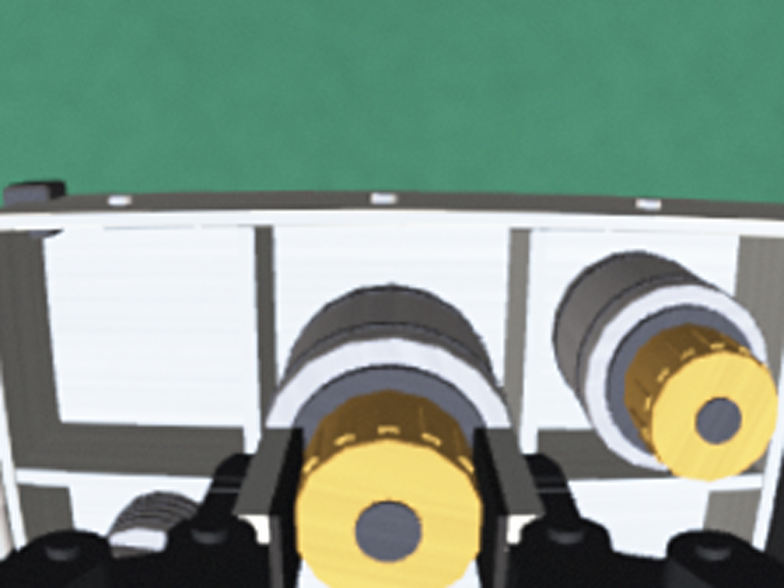

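```bash
python3 -m inch '[0,1.2,0,0,0,0,0,2.4,0,0,0,0,0,3.4,0,0,0,0,0,4.2,0,0,0,0,0,4.6,0,0,0,0,0,4.8,0,0,0,0,0,4.8,0,0,0,0,0,4.8,0,0,0,0]'; python3 -m inch '[0,0,0,0,0,0,0,0,0,0,0,0,0,0,0,0,0,0,0,0,0,0,0,0]' 0;python3 -m inch '[0,-2,0,0,0,0,0,-5,0,0,0,0,0,-8,0,0,0,0,0,-11,0,0,0,0,0,-13,0,0,0,0]' -0.1
python3 - <<'E'
from h import *
goto((650,190,190),-1.571)
c,im=snap("wrist","w22",(180,80,460,290),2.8)
E
```

```text
time_s: 29.08
eef_pos: [548.9, -45.0, 64.1]
ee_rot: [-0.011, 0.01, -0.707, 0.707]
force: [-2.9, 2.3, 4.7]
grip_width: 0.351
time_s: 29.42
eef_pos: [548.5, -45.0, 62.9]
ee_rot: [-0.011, 0.01, -0.707, 0.707]
force: [-0.1, -0.1, -0.1]
grip_width: 0.503
time_s: 29.83
eef_pos: [549.0, -45.1, 195.8]
ee_rot: [-0.012, 0.009, -0.707, 0.707]
force: [-0.3, 0.1, -0.7]
grip_width: 0.545
t29.83 at [549.  -45.1 195.8] jaw -1.541 j6 1.25 shift cm [-10.8    0.59 -23.2 ] rot [-0.001  0.03  -0.003] alt [-0.01 -3.11  0.  ]
```

View pics/w22.png

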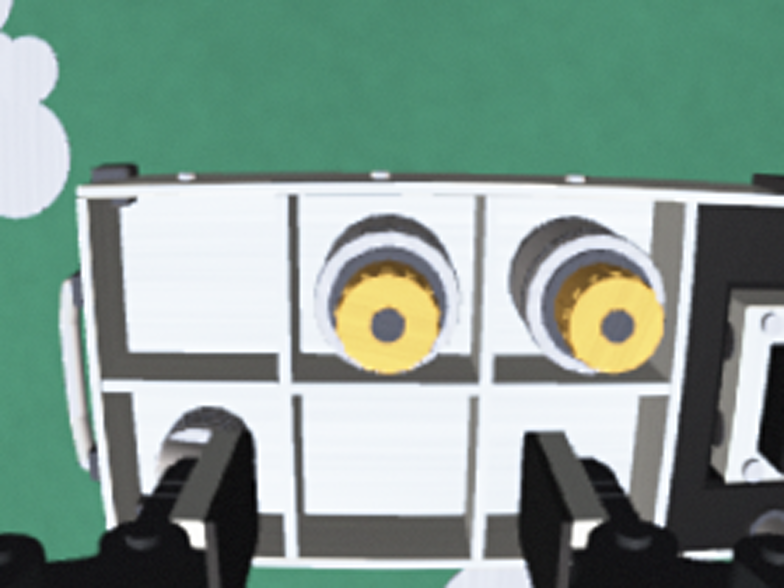

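```bash
python3 -m inch '[-1.6,0,-3.5,0,0,0,-3.2,0.1,-7,0,0,0,-4.8,0.2,-10.5,0,0.01,0,-6.4,0.3,-14,0,0.02,0,-8,0.4,-17.5,0,0.03,0,-9.6,0.5,-21,0,0.03,0,-10.8,0.6,-23.2,0,0.03,0,-10.8,0.6,-23.2,0,0.03,0]'; python3 -m inch '[0,0,0,0,0,0,0,0,0,0,0,0,0,0,0,0,0,0]'
python3 - <<'E'
from h import *
c,im=snap("wrist","w23")
goto((663,211,56),-1.571)
print([proj(c,p).round(1) for p in [(663,211,77)]])
E
```

```text
time_s: 30.55
eef_pos: [649.8, 194.6, 185.3]
ee_rot: [0.001, -0.002, 0.707, -0.707]
force: [-1.0, -0.2, -0.6]
grip_width: 0.552
time_s: 30.8
eef_pos: [649.3, 189.0, 187.0]
ee_rot: [0.0, -0.001, -0.707, 0.707]
force: [-0.0, -0.5, 0.6]
grip_width: 0.553
t30.85 at [649.3 189.  187.1] jaw -1.572 j6 1.68 shift cm [-1.36 13.11 -2.2 ] rot [-0.    -0.001 -0.   ] alt [ 0.    3.14 -0.  ]
[array([292.3, 179.6])]
```

View pics/w23.png

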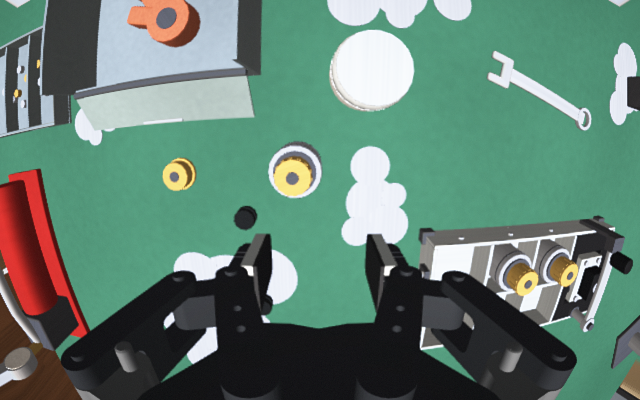

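```bash
python3 -m inch '[-0.5,2,-0.8,0,0,0,-1,4,-1.6,0,0,0,-1.45,6,-2.15,0,0,0,-1.45,9,-2.15,0,0,0,-1.45,11.5,-2.15,0,0,0,-1.45,13,-2.15,0,0,0,-1.45,13,-2.15,0,0,0,-1.45,13,-2.15,0,0,0]' -0.1;python3 - <<'E'
from h import *
c,im=snap("wrist","w24",(200,130,440,330),3)
E
python3 -m inch '[0,0,0,0,0,0,0,0,0,0,0,0,0,0,0,0,0,0,0,0,0,0,0,0,0,0,0,0,0,0]' 1 60
```

```text
time_s: 31.52
eef_pos: [663.9, 210.9, 57.1]
ee_rot: [0.001, -0.0, -0.707, 0.707]
force: [-0.2, -0.0, -0.5]
grip_width: 0.549
time_s: 31.98
eef_pos: [664.9, 211.5, 59.2]
ee_rot: [0.001, 0.001, 0.707, -0.707]
force: [-1.1, -1.7, 5.9]
grip_width: 0.346
```

View pics/w24.png

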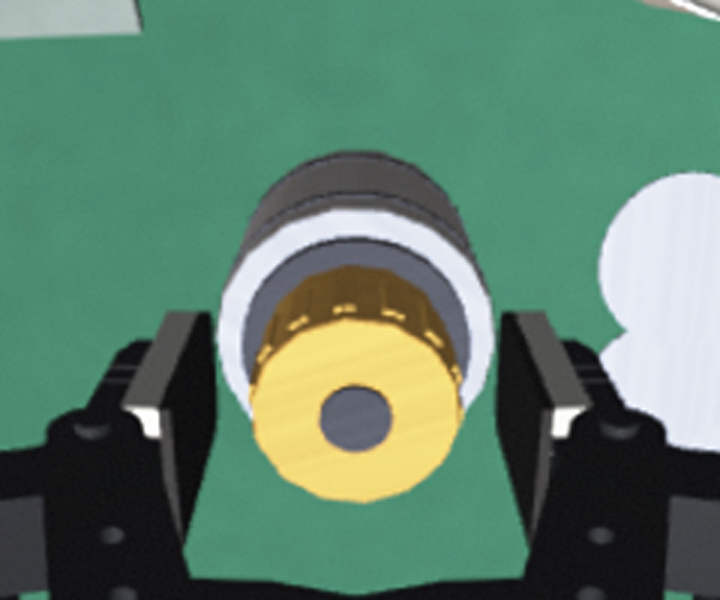

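```bash
python3 -m inch '[0,-3,0,0,0,0,0,-6,0,0,0,0,0,-9,0,0,0,0,0,-12,0,0,0,0,0,-13,0,0,0,0]'
python3 - <<'E'
from h import *
goto((545.8,27.8,185),.03-1.571)
E
```

```text
time_s: 32.4
eef_pos: [665.0, 211.9, 192.3]
ee_rot: [0.003, 0.003, 0.707, -0.707]
force: [0.4, -1.6, -2.2]
grip_width: 0.349
t32.40 at [665.  211.9 192.3] jaw -1.571 j6 1.71 shift cm [11.93  0.62 18.42] rot [ 0.001 -0.03  -0.007] alt [0.01 3.11 0.  ]
```

```bash
python3 -m inch '[2,0,3,0,0,0,4,0,6,0,0,0,6,0,9,0,-0.01,0,8,0,12,0,-0.02,0,10,0,15,0,-0.03,0,11.9,0,18.3,0,-0.03,0,11.9,0,18.3,0,-0.03,0,11.9,0,18.3,0,-0.03,0]'; python3 -m inch '[0,0,0,0,0,0]';python3 - <<'E'
from h import *
goto((545.8,27.8,110),.03-1.571)
E
```

```text
time_s: 33.07
eef_pos: [544.0, 27.5, 186.4]
ee_rot: [0.009, -0.01, 0.707, -0.707]
force: [0.2, 0.7, -2.8]
grip_width: 0.349
time_s: 33.15
eef_pos: [544.8, 28.9, 186.4]
ee_rot: [0.01, -0.011, 0.707, -0.707]
force: [0.3, 0.7, -3.3]
grip_width: 0.35
t33.15 at [544.8  28.9 186.4] jaw -1.541 j6 1.38 shift cm [-0.1   7.64  0.11] rot [ 0. -0.  0.] alt [-0.    3.14  0.  ]
```

```bash
python3 -m inch '[-0.1,2,0.1,0,0,0,-0.1,4,0.1,0,0,0,-0.1,6,0.1,0,0,0,-0.1,7.6,0.1,0,0,0,-0.1,7.6,0.1,0,0,0,-0.1,7.6,0.1,0,0,0]'
python3 - <<'E'
from h import *
goto((545.8,27.8,62),.03-1.571)
c,im=snap("wrist","w25",(180,80,460,290),2.8)
E
```

```text
time_s: 33.65
eef_pos: [545.9, 28.6, 110.3]
ee_rot: [0.01, -0.012, 0.707, -0.707]
force: [0.2, -0.3, -2.2]
grip_width: 0.35
t33.65 at [545.9  28.6 110.3] jaw -1.540 j6 1.38 shift cm [0.01 4.83 0.08] rot [0.    0.001 0.001] alt [ 0.   -3.14 -0.  ]
```

View pics/w25.png

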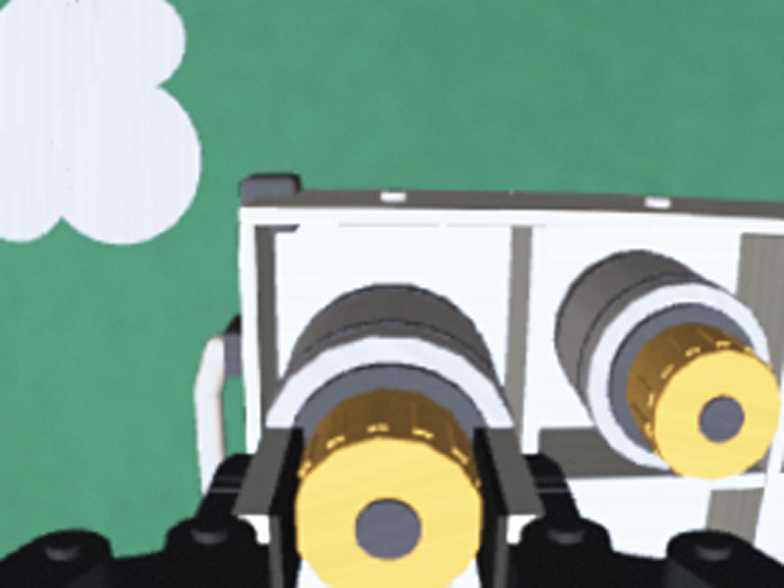

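```bash
python3 -m inch '[0,1.2,0,0,0,0,0,2.4,0,0,0,0,0,3.4,0,0,0,0,0,4.2,0,0,0,0,0,4.6,0,0,0,0,0,4.75,0,0,0,0,0,4.75,0,0,0,0,0,4.75,0,0,0,0]'; python3 -m inch '[0,0,0,0,0,0,0,0,0,0,0,0,0,0,0,0,0,0,0,0,0,0,0,0]' 0;python3 -m inch '[0,-2,0,0,0,0,0,-5,0,0,0,0,0,-8,0,0,0,0,0,-11,0,0,0,0,0,-13,0,0,0,0]' -0.1; python3 -m inch '[0,-3,-3,0,0,0,0,-6,-6,0,0,0,0,-8,-9,0,0,0,0,-8,-12,0,0,0,0,-8,-15,0,0,0,0,-8,-15,0,0,0,0,-8,-15,0,0,0]' -0.1
python3 - <<'E'
from h import *
c,im=snap("wrist","w26")
c,im=snap("top","t6")
c,im=snap("scene","s2")
for cam in("top","scene"):
  for d in ctrl.search_frame("can1",cam): print(cam,np.round(d["uv"],1),round(d["score"],2))
E
```

```text
time_s: 34.37
eef_pos: [546.5, 27.7, 64.2]
ee_rot: [-0.011, 0.01, -0.707, 0.707]
force: [0.0, 1.1, 2.0]
grip_width: 0.349
time_s: 34.7
eef_pos: [546.0, 27.7, 63.5]
ee_rot: [-0.011, 0.01, -0.707, 0.707]
force: [-0.4, -0.8, -0.6]
grip_width: 0.501
time_s: 35.12
eef_pos: [546.5, 27.7, 196.4]
ee_rot: [-0.012, 0.009, -0.707, 0.707]
force: [0.2, -0.9, -0.6]
grip_width: 0.548
time_s: 35.7
eef_pos: [541.1, 178.8, 273.2]
ee_rot: [-0.011, 0.011, -0.707, 0.707]
force: [-0.3, -0.4, 0.3]
grip_width: 0.55
top [425.6 198.5] 0.82
top [367.7 195.6] 0.61
top [394.5 197.2] 0.59
scene [268.9 193.2] 0.8
scene [263.  189.2] 0.7
scene [251.  183.8] 0.69
scene [353.6 293.5] 0.67
scene [290.6 202.1] 0.6
scene [393.9 209.2] 0.32
scene [343.4 263.6] 0.29
```

View pics/w26.png

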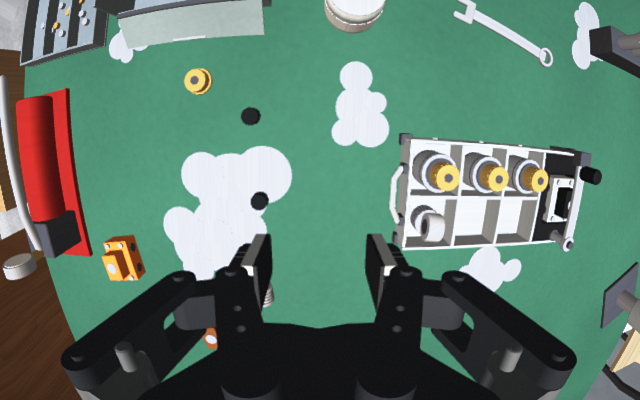

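View pics/t6.png

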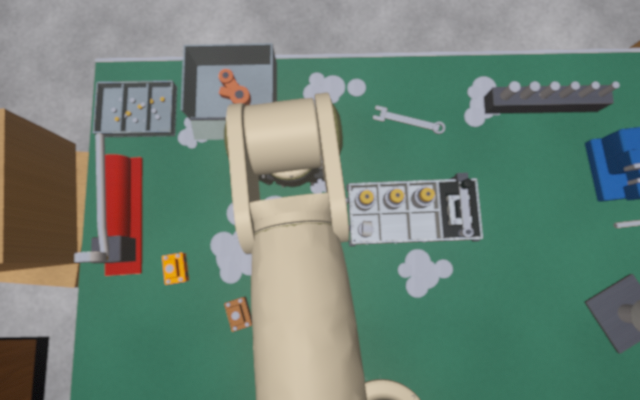

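View pics/s2.png

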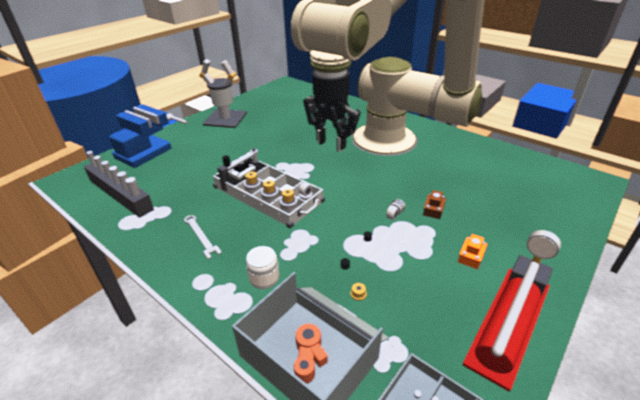

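Run:
```python
from h import *
c,im=snap("scene","s3",(200,135,340,230),5)
c,im=snap("top","t7",(335,165,505,255),4.5)
c=cal("scene");
for p in [(550.5,-117,82),(548.5,-45,82),(546,28,82)]: print((( proj(c,p)-np.array([200,135])+.5)*5).round(0), ((proj(cal("top"),p)-np.array([335,165])+.5)*4.5).round(0))
```

```text
[252. 200.] [419. 126.]
[341. 242.] [281. 131.]
[438. 288.] [143. 138.]
```

View pics/s3.png

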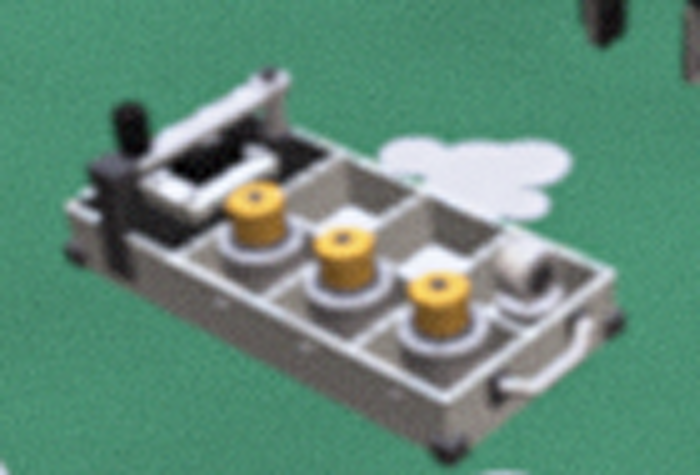

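View pics/t7.png

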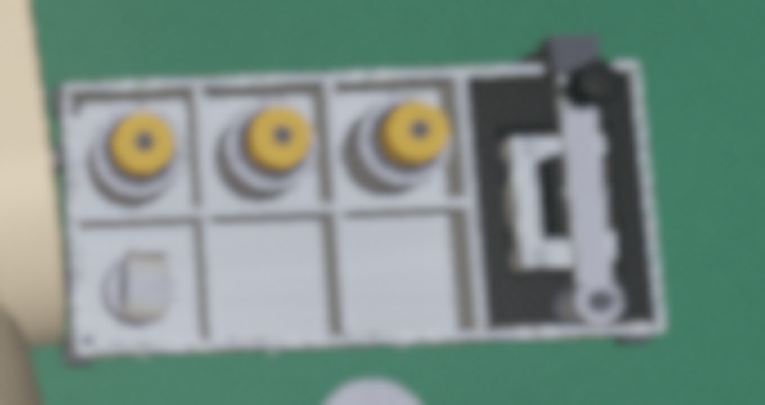

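Run:
```python
from rig import ctrl
s=ctrl.sense(); print(s["time_s"],s["force"]); print(ctrl.finish_job())
```

```text
36.05 [-0.40312266  0.06035392  0.02095164]
the job is handed in; nothing more can be done
None
```

The crate is packed and I handed the job in at 36 s. The interface gives no verdict, so the checks below are my own.

- **Locking bar:** I swung it clear to about 1.6 rad, then shut it again over the valve. In the wrist picture the bar and crate headings agreed to about 0.01 rad.
- **Valve block:** The gripper read 55.2 mm with contact force when I set it down, which matches the pocket floor. The pictures show it upright in the pocket with the coil up.
- **Canisters:** I found three, and they stand in cells 2, 4 and 6. Each met the cell floor with a contact force. In the scene and top views each cap top was within about 2 camera pixels of where an 82 mm seated cap should appear.
- **Rod end:** It still stands upright in cell 5.
- **Look-alikes and other parts:** I touched none of them. In the last pictures the grommets, loose cap, tin and spare rod end looked unmoved.
- **Robot:** It ended clear of everything, about 270 mm up, with no force on the tool.

None of these checks failed. The top and wrist cameras differed by 2 to 4 mm while I was measuring, and I went by the close wrist views.

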